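# Unhook the orange adapter cassette and click it into the test station

## Task

Get the test station ready: first lift the dust cover off its bay and lay it flat, rib up, in the shallow tray on top of the station. Then take the cassette with the orange handle off its barbed hook - raise it, tilt it and back it over the barb, without wrenching the hook - and push it upright into the bay until it is fully home and the spring catch has clicked in behind it. Let go of it, leave the blue cassette hanging on its hook, and do not disturb the other things on the bench.

Things in the scene. Friction and masses are not known exactly. Their poses are not given: they have to be found in the camera images.
- hanger: Grey steel stand fixed to the bench with two barbed steel hooks side by side, a cassette on each. Origin under the middle of its base plate (132 x 196 x 5 mm). The hooks point along its -x, in the planes y=-47 and y=+47 mm. Its upright panel (front face x=+60 mm, 196 mm wide, top z=210 mm) stands behind them. Cassettes hang 45 to 58 mm out from the panel (x=+2 to +15 mm).
- hook_a (a point): Bend of the hook at hanger y=-47 mm: top of the arm's end, at (-20,-47,195) mm in the hanger's frame; axes as the hanger's. Hook of 6 mm plate: level arm 8 mm deep (z=187 to 195) from the panel to here, then a 6 mm wide prong rising outward at 45 degrees, middle line from (x,z)=(-20,191) to (-45.5,216.5) mm. A barb near its end stands 7 mm off its upper, inner side, tip near (-35,220).
- hook_b (a point): The same point of the like hook at y=+47 mm. A cassette's window is too low to go straight over prong and barb. Raise it till the arm is in mid-window, slide it out to the bend, lean it some 40 degrees (top toward the panel, lower end swinging out from the panel) and move it up and out along the prong, its window centred on prong and barb (about 2 mm above the prong's middle line), till clear.
- orange_cassette_grip (a point): Grip point of the cassette with the ORANGE handle, the one to fit; its hook varies. Point: mid-thickness, middle of the width, 134 mm above the underside, 16 mm below the top. x across the thickness, y across the width, z up; alike after a half turn about z. The handle plate here is 8 mm thick, 44 wide. About 0.15 to 0.23 kg. Hanging, its axes are about parallel to the hanger's.
- orange_cassette_window (a point): Centre of the orange cassette's hanging window, 77 mm above its underside. Window 24 mm wide (y), 22 high (66 to 88 mm above the underside), its upper edge on the hook's arm. Plain handle plate, 44 x 8 mm, from 88 mm up to the top at 150 mm. Below: black body 60 (y) x 14 (x) x 58 mm high; each narrow edge has a catch notch 8 mm deep, 13.5 to 29.5 mm above the underside.
- blue_cassette_grip (a point): The same grip point of the other cassette, of the same make but with a BLUE handle, on the other hook. It stays there. Close behind the hanger's panel, on its left, stands a grey drawer cabinet 190 mm high: keep the leaning hand clear of it.
- station: White test station fixed to the bench, 116 (x) x 140 (y) x 66 mm high, front with lamps and jacks to -x, origin under its centre. On top: on the +y half the cassette bay, under the dust cover at the start; on the -y half a shallow black-rimmed tray for the cover. A yellow catch lever stands in a recess of the front at the near end of the bay.
- bay_floor (a point): Middle of the bay's floor, at (6,34,12) mm in the station's frame, same axes. The bay is an upright well 63 (x) x 17 (y) mm, 54 mm deep from the station's top; its flared black lip rises 8 mm above that and opens to 69 x 23 mm. The cassette goes in upright, its 60 mm width along x, either way round; home when its underside rests here, its grip point 134 mm above this point.
- catch (a joint): Spring catch in the bay's near (-x) end, rad. 0: closed, its nose 6.5 mm inside the well, 15 to 19 mm above the bay floor, a ramp above it. The cassette's edge pushes it aside (0.1 to 0.3) over the last 28 mm against 4 to 10 N at the nose, so expect to push with 5 to 25 N; it springs back to 0 in the cassette's notch once the cassette is home.
- cover_grip (a point): Grip point of the grey dust cover, in the middle of its rib, 34 mm above its lower rim. Cover: flat cap 84 (x) x 38 (y) x 12 mm, open below, loose over the bay's lip, resting on the station's top; its rib, 50 (x) x 10 (y) mm, stands from 12 to 46 mm above the lower rim. About 0.06 kg. Axes at the start about parallel to the station's. Lifts straight up.
- cover_tray (a point): Middle of the tray's floor, at (0,-34,66) mm in the station's frame, level with the station's top. Tray 98 (x) x 52 (y) mm inside, rim 5 mm high, 3 mm thick. The cover lies in it flat, rib up, its long sides along x.
- solder_reel: Bystander, loose: blue-flanged reel of solder wire, 61 mm across, 38 mm high, standing flat to the right of or behind the station. Leave alone.
- flux_bottle: Bystander, loose: small amber bottle with black cap, 32 mm across, 58 mm high, between the station and the oscilloscope. Leave alone.
- loupe: Bystander, loose: black eye loupe, a 37 mm ring 30 mm high, near the front edge of the bench. Leave alone.
- cutters: Bystander, loose: blue-handled cutting pliers, 51x113x11 mm, lying behind the hanger. Leave alone.
- probe_red: Bystander, loose: red test probe, 12x119x12 mm, lying behind and to the right of the station. Leave alone.
Not all that is in view belongs to the job. Leave any red look-alike of the part that bears orange_cassette_grip alone.

How it is judged:
By the outcome, as a careful person would: the job done as asked, in the order asked, and still so for the second after the job is handed in, with the robot touching nothing.
It also fails if it takes over 67 s, if anything falls off the work surface, if the arm or the gripper's body presses on something with over 40 N, if the wrist force passes 120 N, or if a joint passes its speed limit or range.

## Robot

A 6-joint arm with a two-finger parallel gripper is mounted at the origin on a cart in front of the work surface, level with it; the furniture and walls round the work are solid. World frame = base frame: x ahead of the robot, y to its left, z up, the work surface at z = 0. Lengths are in m, angles in rad, forces in N, time in s.
With the tool pointing down it reaches from about 0.25 to 0.85 m from the base axis. Payload 12.5 kg.
Tool frame: the origin (TCP) lies midway between the tips of the shut fingers; the grasp point (between the pads) lies 19 mm behind it; z points along the fingers, y is the direction in which the jaws open and shut (so a half turn about z gives the same grasp; the last joint's range is limited). The gripper opens to 93 mm and grips with 3 to 60 N. Pads are 15 mm wide; open, the fingers measure 128 mm over their backs; the gripper's body (75 mm by 188 mm) begins 65 mm behind the grasp point.
Start: joints at [-1.382, 0.351, 1.652, -0, 1.139, -0.085], TCP at [0.149, -0.529, 0.219] pointing down, gripper open.
Joint ranges: [-2.75, 2.75], [-0.79, 2.1], [0.01, 2.65], [-1.57, 4.71], [0.07, 3.14], [-2.87, 2.87]. Speed limits (rad/s): [2.22, 2.22, 2.79, 3.14, 3.14, 3.14].

## Interface

Orientations are given as a rotation vector (axis times angle).
In Python, from cell import monitor, get_image, camera_info, ctrl gives the robot as it stands. The module is installed in compiled form; this text tells all that it offers.
- The arm moves only by the shell command python3 -m inch 'ROWS' [FORCE]. ROWS is JSON, a list of rows, each a list of 5 numbers: the opening, from -1 (shut) to 1 (fully open), then the shift along the tool's x, y, z in m, then the turn about the tool's z in degrees. A call has 1 to 8 rows; each row shifts and turns the commanded pose from where the row before left it, along the tool's axes as they then stand; what a row does not reach is not made up. A row lasts 1/8 s, in which the tool goes at most 62.5 mm and 10.7 degrees, less where a joint would pass 70% of its speed; a pose out of reach is approached as far as the arm can. A call with a gripper value outside its range is refused whole. The fingers move at their own pace and stop on an object; FORCE is the grip in N (left out, the last holds). Time passes only in rows, so rows that do not move let the fingers close. It gives the time, the measured TCP pose, the force and the opening at its end, in the units of the state.
- monitor.read_state(): the state, without advancing time (a new reading comes with each control period).
- get_image(name): name is "scene" or "top"; returns (picture, depth): 384x512x3 uint8, blue, green, red; 384x512 float32, m along the optical axis (not along the pixel's ray), 0 where there is no reading.
- camera_info(name): a dict with "camera_matrix" (3x3 intrinsics, pixels), "k1" (the pictures are not rectified: a ray, as slopes to the right and down, at radius r is drawn at 1 + k1 r^2 times it, then the intrinsics apply), "R" (3x3) and "t" (3): a world point X has camera coordinates R X + t. Camera axes: x right, y down, z forward; pixel columns grow to the right and rows downward; lengths in m; the calibration is good to about 2 mm. A picture is of the moment at which its call begins. camera_info takes no time and is no camera call.
- ctrl.hand_in(): hands the job in, once; it reports no verdict.
The state is a dict: "t": time; "q": joint angles; "dq": joint speeds; "effort": joint torques, N m; "ee_pos": TCP position; "eef_rot": TCP orientation; "force": force on the tool from outside, world axes, zero at the start; "wrist_torque": the same for the moment, N m; "width": finger opening in m.
Only numpy, scipy, OpenCV 4.12 (cv2) and the standard library are available. Lean on these libraries where they do the work, as an engineer would, in place of code of your own. Each camera call takes 0.05 s, during which the arm holds its last target.

## Working session

There is one attempt and no reset: what is moved stays moved. The work goes in short steps, Python scripts to look and compute and a shell command to move; the robot and the scene stay as the last step left them, time stands still between calls to the robot, and variables do not carry over. Pictures are saved under pics/ and viewed, and the job is handed in when it is done.

```bash
mkdir -p pics
cat > h.py <<'E'
import numpy as np,cv2
from cell import monitor,get_image,camera_info,ctrl
from scipy.spatial.transform import Rotation as Ro
def snap(n,f):
    im,d=get_image(n); cv2.imwrite(f'pics/{f}.png',im); np.save(f'pics/{f}.npy',d); return im,d
def rays(n,uv):
    c=camera_info(n);K=np.array(c['camera_matrix']);uv=np.atleast_2d(np.array(uv,float))
    s=cv2.undistortPoints(uv[:,None],K,np.array([c['k1'],0,0,0.]))[:,0]  # brown: x_d = x(1+k1 r^2)
    R=np.array(c['R']);t=np.array(c['t']);o=-R.T@t
    return o,np.c_[s,np.ones(len(s))]@R
def onz(n,uv,z):
    o,d=rays(n,uv); return o+d*((z-o[2])/d[:,2])[:,None]
def dep(n,uv,d):
    o,r=rays(n,uv);uv=np.atleast_2d(uv).astype(int); return o+r*d[uv[:,1],uv[:,0]][:,None]
def cloud(n,d):
    h,w=d.shape;v,u=np.mgrid[:h,:w];o,r=rays(n,np.c_[u.ravel(),v.ravel()]);return (o+r*d.ravel()[:,None]).reshape(h,w,3)
def proj(n,P):
    c=camera_info(n);P=np.atleast_2d(P)
    return cv2.projectPoints(P.astype(float),cv2.Rodrigues(np.array(c['R']))[0],np.array(c['t'],float),np.array(c['camera_matrix']),np.array([c['k1'],0,0,0.]))[0][:,0]
def big(im,f,x0,y0,x1,y1,s):
    cv2.imwrite(f'pics/{f}.png',cv2.resize(im[y0:y1,x0:x1],None,fx=s,fy=s,interpolation=cv2.INTER_CUBIC))
E
python3 - <<'E'
from h import *
for n in('scene','top'):
    snap(n,n+'0');c=camera_info(n);print(n,c['k1'],-np.array(c['R']).T@c['t'],np.array(c['R'])[2])
s=monitor.read_state();print(s);print(Ro.from_rotvec(s['eef_rot']).as_matrix().round(3))
E
```

```text
scene -0.04410084395099385 [0.03176679 0.67463151 0.9065831 ] [ 0.40802748 -0.64591869 -0.64521518]
top -0.043975667492466994 [ 0.26588931 -0.06141794  1.32684677] [ 0.20794666 -0.00249759 -0.97813698]
{'t': 0.1, 'q': array([-1.38161091e+00,  3.51163269e-01,  1.65233360e+00,  8.49308424e-06,
        1.13911044e+00, -8.45945944e-02]), 'dq': array([ 5.02182281e-05, -4.33672730e-04, -1.58443767e-03,  6.26642645e-04,
       -9.83506250e-04,  1.53912478e-03]), 'effort': array([ 1.69475086e-03, -4.98025382e+01, -2.85706794e+01,  7.00876722e-02,
        2.38075719e-02, -3.47910338e-05]), 'ee_pos': array([ 0.14867781, -0.5292114 ,  0.21817579]), 'eef_rot': array([-3.11120022e+00, -4.28566921e-01,  7.11899914e-05]), 'force': array([-0.60121482, -0.23291246, -0.19300135]), 'wrist_torque': array([-0.00878101,  0.04293779, -0.03049138]), 'width': 0.09274086495645616}
[[ 0.963  0.27  -0.   ]
 [ 0.27  -0.963  0.001]
 [ 0.    -0.001 -1.   ]]
```

View pics/scene0.png

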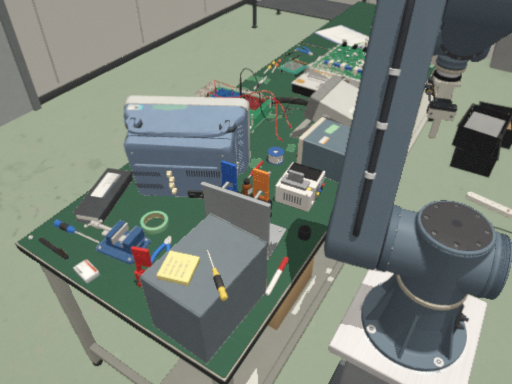

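View pics/top0.png

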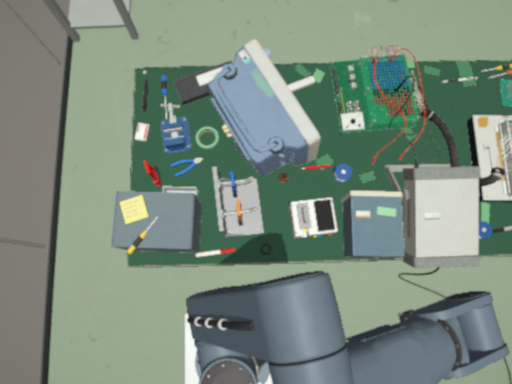

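Run:
```python
from h import *
a=cv2.imread('pics/top0.png');s=cv2.imread('pics/scene0.png')
big(a,'top0z',200,150,350,260,5);big(s,'scene0z',190,140,340,250,5)
```

```text
(no output)
```

View pics/top0z.png

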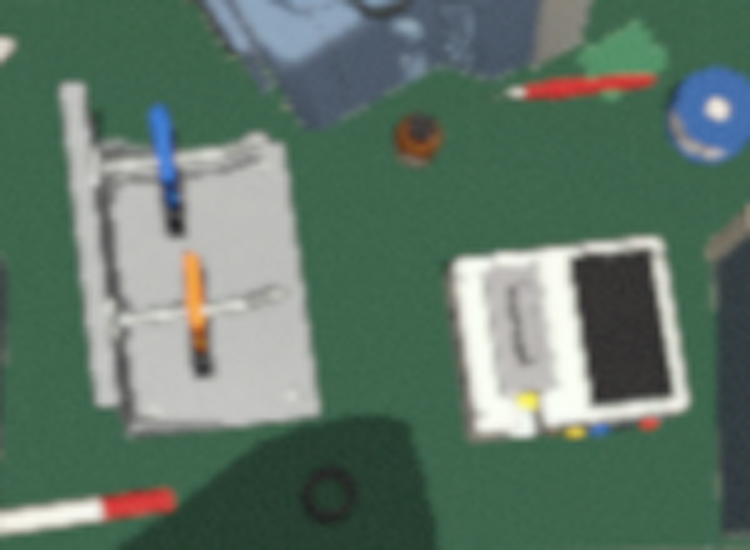

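View pics/scene0z.png

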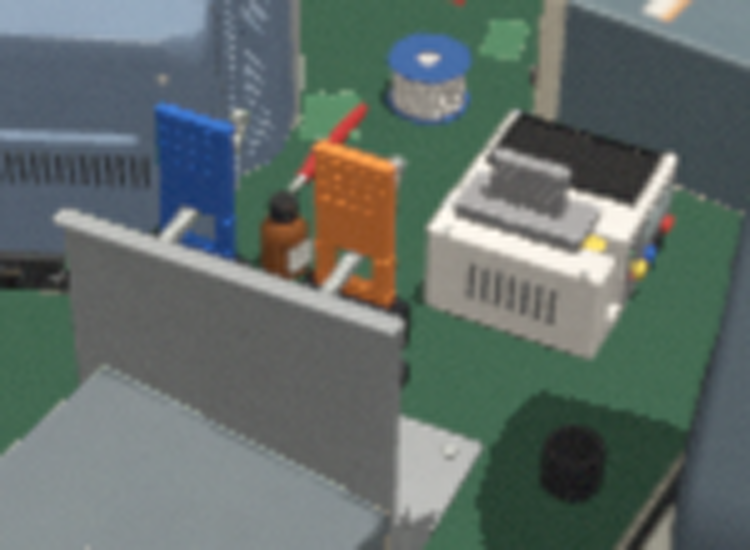

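Run:
```python
from h import *
def rect(P,z0,z1,box,m=None):
    M=(P[...,2]>z0)&(P[...,2]<z1)&(P[...,0]>box[0])&(P[...,0]<box[1])&(P[...,1]>box[2])&(P[...,1]<box[3])
    if m is not None:M&=m
    q=P[M]; r=cv2.minAreaRect((q[:,:2]*1000).astype(np.float32)); return len(q),r,q.mean(0).round(4),np.median(q[:,2]).round(4)
im={n:cv2.imread(f'pics/{n}0.png') for n in('top','scene')}
c=onz('top',np.array([[452,258],[660,238],[690,410],[475,432]])/5+[200,150],.066);print('station corners',c.round(4))
for i in range(4):print(np.linalg.norm(c[i]-c[i-1]).round(4))
print('centre',c.mean(0))
box=(c[:,0].min()-.02,c[:,0].max()+.02,c[:,1].min()-.02,c[:,1].max()+.02)
for n in('top','scene'):
    P=cloud(n,np.load(f'pics/{n}0.npy'))
    hsv=cv2.cvtColor(im[n],cv2.COLOR_BGR2HSV)
    print(n,'st',rect(P,.055,.08,box)); print('rib',rect(P,.10,.12,box))
    org=(abs(hsv[...,0].astype(int)-12)<6)&(hsv[...,1]>150)
    hb=(.35,.75,.0,.35)
    print('org',rect(P,.18,.30,hb,org)); print('blue',rect(P,.2,.30,hb,(abs(hsv[...,0].astype(int)-110)<10)&(hsv[...,1]>150)))
    print('panel',rect(P,.204,.216,hb))
```

```text
station corners [[ 0.5056 -0.2056  0.066 ]
 [ 0.5154 -0.3459  0.066 ]
 [ 0.3994 -0.3575  0.066 ]
 [ 0.389  -0.215   0.066 ]]
0.117
0.1407
0.1166
0.1429
centre [ 0.45231019 -0.28102012  0.066     ]
top st (1331, ((452.73162841796875, -279.0616149902344), (117.9118423461914, 141.8028106689453), 5.006232738494873), array([ 0.452 , -0.2814,  0.0682]), np.float64(0.0674))
rib (61, ((455.99957275390625, -243.67384338378906), (49.67588424682617, 10.868824005126953), 4.867805480957031), array([ 0.4553, -0.2431,  0.111 ]), np.float64(0.1115))
org (0, ((0.0, 0.0), (0.0, 0.0), 0.0), array([nan, nan, nan]), np.float64(nan))
blue (0, ((0.0, 0.0), (0.0, 0.0), 0.0), array([nan, nan, nan]), np.float64(nan))
panel (735, ((463.1310119628906, 156.2543487548828), (192.85610961914062, 305.6661682128906), 13.728023529052734), array([0.4682, 0.1795, 0.2077]), np.float64(0.2071))
scene st (931, ((452.158203125, -277.2346496582031), (117.82159423828125, 141.4012908935547), 4.0998687744140625), array([ 0.4447, -0.2692,  0.0681]), np.float64(0.0675))
rib (82, ((455.04339599609375, -246.1189422607422), (49.949867248535156, 19.860992431640625), 1.6018532514572144), array([ 0.4546, -0.2425,  0.1085]), np.float64(0.1088))
org (0, ((0.0, 0.0), (0.0, 0.0), 0.0), array([nan, nan, nan]), np.float64(nan))
blue (0, ((0.0, 0.0), (0.0, 0.0), 0.0), array([nan, nan, nan]), np.float64(nan))
panel (921, ((548.7646484375, 149.0054168701172), (343.66998291015625, 362.11163330078125), 10.05721664428711), array([0.4651, 0.1987, 0.2067]), np.float64(0.2057))<stdin>:5: RuntimeWarning: Mean of empty slice.
  ret = um.true_divide(
  return _methods._mean(a, axis=axis, dtype=dtype,
  ret = ret.dtype.type(ret / rcount)
```

Run:
```python
from h import *
im={n:cv2.imread(f'pics/{n}0.png') for n in('top','scene')}
for n,px in(('top',[(240,210),(233,183),(217,200)]),('scene',[(262,182),(228,178),(230,200)])):
    d=np.load(f'pics/{n}0.npy');P=cloud(n,d)
    hsv=cv2.cvtColor(im[n],cv2.COLOR_BGR2HSV)
    for u,v in px:print(n,u,v,P[v,u].round(4),hsv[v,u])
    for nm,h,hw in(('org',11,5),('blue',110,12)):
        for z0,z1 in((.19,.262),(.225,.262),(.25,.262)):
            M=(abs(hsv[...,0].astype(int)-h)<hw)&(hsv[...,1]>120)&(P[...,2]>z0)&(P[...,2]<z1)&(abs(P[...,0]-.45)<.15)&(abs(P[...,1]-.0)<.2)
            q=P[M]
            if len(q)<8: print(n,nm,z0,len(q));continue
            r=cv2.minAreaRect((q[:,:2]*1000).astype(np.float32));print(n,nm,z0,len(q),r,q.mean(0).round(4),q[:,2].max().round(4))
    M=(P[...,2]>.2)&(P[...,2]<.22)&(hsv[...,1]<60)&(abs(P[...,0]-.45)<.15)&(abs(P[...,1]-.05)<.06)
    q=P[M];r=cv2.minAreaRect((q[:,:2]*1000).astype(np.float32));print(n,'panel',len(q),r)
# base plate corners z=.005 right side
print(onz('top',np.array([[285,140],[318,412]])/5+[200,150],.005))
print('panel top ends',onz('top',np.array([[62,85],[85,83],[96,405],[118,403]])/5+[200,150],.21))
```

```text
top 240 210 [ 0.4494 -0.0403  0.255 ] [ 13 121 209]
top 233 183 [ 0.5291 -0.0219  0.2527] [108 166 211]
top 217 200 [0.4889 0.0281 0.2102] [ 40   4 187]
top org 0.19 27 ((454.3230285644531, -36.80891036987305), (41.396934509277344, 7.928018093109131), 4.239863872528076) [ 0.4497 -0.0368  0.2497] 0.2605
top org 0.225 24 ((454.3230285644531, -36.80891036987305), (41.396934509277344, 7.928018093109131), 4.239863872528076) [ 0.4516 -0.0368  0.2545] 0.2605
top org 0.25 20 ((454.6678466796875, -36.87338638305664), (40.79898452758789, 7.82443380355835), 5.074998378753662) [ 0.455  -0.0367  0.2574] 0.2605
top blue 0.19 50 ((541.8201293945312, -20.81745147705078), (42.160980224609375, 8.631938934326172), 0.8765274286270142) [ 0.5398 -0.0209  0.2522] 0.2611
top blue 0.225 46 ((541.8201293945312, -20.81745147705078), (42.160980224609375, 8.631938934326172), 0.8765274286270142) [ 0.5414 -0.0209  0.2556] 0.2611
top blue 0.25 41 ((542.5213623046875, -20.80672264099121), (40.75835418701172, 8.631938934326172), 0.8765274286270142) [ 0.5432 -0.0206  0.2572] 0.2611
top panel 291 ((496.0298767089844, 1
[... 813 characters left out ...]
) [ 0.5416 -0.0164  0.2286] 0.2608
scene blue 0.225 178 ((543.22998046875, -17.51594352722168), (46.63701629638672, 11.071643829345703), 4.686193943023682) [ 0.5418 -0.0164  0.2439] 0.2608
scene blue 0.25 65 ((541.93115234375, -17.724821090698242), (44.01622009277344, 10.860955238342285), 4.672041893005371) [ 0.5421 -0.017   0.2553] 0.2608
scene panel 294 ((494.67266845703125, 27.285873413085938), (194.71229553222656, 14.055298805236816), 6.255096435546875)
[[ 0.60564185 -0.09828822  0.005     ]
 [ 0.4117085  -0.11491911  0.005     ]]
panel top ends [[0.59095197 0.0409823  0.21      ]
 [0.59181442 0.02706948 0.21      ]
 [0.39667144 0.0226118  0.21      ]
 [0.3975004  0.00976428 0.21      ]]
```

```bash
cat >> h.py <<'E'
def go(tx,ty,tz,ang=None):
    s=monitor.read_state();R=Ro.from_rotvec(s['eef_rot']).as_matrix();a=np.degrees(np.arctan2(R[1,0],R[0,0]))
    D=np.array([tx,ty,tz])-s['ee_pos'];dz=0 if ang is None else a-ang
    print('t',s['t'],'pos',s['ee_pos'].round(4),'ang',a.round(2),'tilt',np.degrees(np.arccos(-R[2,2])).round(2),'w',round(s['width'],4),'F',np.round(s['force'],1),'T',np.round(s['wrist_torque'],2),'q',np.round(s['q'],2))
    print('turn',round(dz,2),'shift if before turn',(R.T@D*1000).round(1),'after turn',((R@Ro.from_euler('z',dz,degrees=True).as_matrix()).T@D*1000).round(1),'mm')
E
python3 - <<'E'
from h import *
P=cloud('top',np.load('pics/top0.npy'))
for x0 in np.arange(.25,.7,.05):
    r=[]
    for y0 in np.arange(-.6,.35,.05):
        M=(P[...,0]>=x0)&(P[...,0]<x0+.05)&(P[...,1]>=y0)&(P[...,1]<y0+.05);q=P[M][:,2];r.append(int(1000*q.max()) if len(q) else -1)
    print(round(x0,2),r)
go(.4556,-.2443,.218,4.8)
E
```

```text
0.25 [115, -728, -729, -728, -726, -727, -724, -727, 773, 780, 1326, -720, -725, -723, -726, -724, -728, -723, -725]
0.3 [121, 135, 136, 135, 134, 6, 9, 7, 6, 32, 7, 8, 18, 18, 174, 5, 7, 208, 5]
0.35 [136, 135, 137, 137, 135, 66, 70, 71, 10, 37, 35, 60, 210, 15, 194, 196, 209, 211, 199]
0.4 [149, 136, 137, 137, 134, 75, 112, 118, 8, 10, 12, 262, 216, 6, 195, 196, 213, 210, 207]
0.45 [160, 136, 139, 136, 135, 77, 82, 117, 8, 11, 222, 260, 215, 189, 195, 196, 212, 211, 208]
0.5 [183, 139, 139, 138, 136, 76, 76, 71, 7, 11, 225, 259, 215, 191, 194, 196, 193, 209, 197]
0.55 [190, 8, 7, 42, 43, 6, 7, 38, 60, 252, 254, 261, 215, 6, 123, 125, 152, 149, 9]
0.6 [103, 7, 8, 45, 44, 15, 297, 298, 290, 291, 291, 7, 6, 8, 13, 15, 152, 155, 8]
0.65 [46, 40, 7, 7, 8, 7, 301, 305, 293, 286, 294, 290, 7, 12, 17, 16, 15, 7, 8]
t 0.1 pos [ 0.1487 -0.5292  0.2182] ang 15.69 tilt 0.06 w 0.0927 F [-0.6 -0.2 -0.2] T [-0.01  0.04 -0.03] q [-1.38  0.35  1.65  0.    1.14 -0.08]
turn 10.89 shift if before turn [ 372.5 -191.3    0.4] after turn [ 329.7 -258.2    0.4] mm
```

```bash
python3 -m inch '[[0,0,0,0,5.5],[0,0,0,0,5.4],[0,0.055,-0.043,0,0],[0,0.055,-0.043,0,0],[0,0.055,-0.043,0,0],[0,0.055,-0.043,0,0],[-0.1,0.055,-0.043,0,0],[-0.1,0.055,-0.043,0,0]]' 20; python3 -c "
from h import *
go(.4556,-.2443,.218,4.8)"
```

```text
t: 1.1
ee_pos: [0.425, -0.273, 0.2186]
eef_rot: [-3.139, -0.131, 0.0]
force: [0.8, -0.9, -0.8]
width: 0.0421
t 1.1 pos [ 0.425  -0.273   0.2186] ang 4.78 tilt 0.0 w 0.0421 F [ 0.8 -0.9 -0.8] T [-0.   -0.04 -0.04] q [-0.66  0.27  1.77 -0.    1.11  0.82]
turn -0.02 shift if before turn [ 32.9 -26.    0.6] after turn [ 32.9 -26.    0.6] mm
```

```bash
python3 -m inch '[[-0.1,0,0,0,0],[-0.1,0,0,0,0]]'; python3 -c "
from h import *
go(.4556,-.2443,.2,4.8)"
```

```text
t: 1.35
ee_pos: [0.4235, -0.2747, 0.2184]
eef_rot: [-3.139, -0.132, 0.001]
force: [-0.5, -0.6, 0.2]
width: 0.0418
t 1.35 pos [ 0.4235 -0.2747  0.2184] ang 4.82 tilt 0.04 w 0.0418 F [-0.5 -0.6  0.2] T [0.06 0.01 0.  ] q [-0.67  0.27  1.77 -0.    1.11  0.82]
turn 0.02 shift if before turn [ 34.6 -27.6  18.3] after turn [ 34.5 -27.6  18.3] mm
```

```bash
python3 -m inch '[[-0.1,0.0175,-0.0138,0,0],[-0.1,0.017,-0.0138,0.015,0],[-0.1,0,0,0.03,0],[-0.1,0,0,0.03,0],[-0.1,0,0,0.02,0],[-0.1,0,0,0,0]]'; python3 -c "
from h import *
go(.4556,-.2443,.083,4.8)
for n in('top','scene'):
  im,d=snap(n,n+'1');u=proj(n,[[.4556,-.2443,.1]])[0].astype(int);print(u);big(im,n+'1z',max(u[0]-60,0),u[1]-45,u[0]+60,u[1]+45,6)"
```

```text
t: 2.1
ee_pos: [0.4545, -0.2451, 0.1226]
eef_rot: [-3.137, -0.128, 0.004]
force: [-0.1, -0.7, -0.0]
width: 0.0422
t 2.1 pos [ 0.4545 -0.2451  0.1226] ang 4.67 tilt 0.16 w 0.0422 F [-0.1 -0.7 -0. ] T [ 0.06 -0.01 -0.05] q [-0.58  0.42  1.82 -0.    0.9   0.9 ]
turn -0.13 shift if before turn [ 1.3 -0.6 39.6] after turn [ 1.3 -0.6 39.6] mm
[304 214]
[295 175]
```

```bash
python3 -c "
import cv2,numpy as np
a=cv2.imread('pics/top1z.png');b=cv2.imread('pics/scene1z.png');cv2.imwrite('pics/c1.png',cv2.resize(np.hstack([a,b]),(800,300)))"
```

```text
(no output)
```

View pics/c1.png

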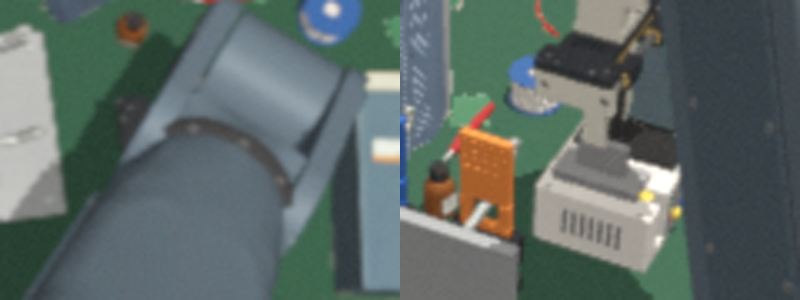

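```bash
python3 -m inch '[[-0.1,0.001,-0.0005,0.02,0],[-0.1,0,0,0.018,0],[-0.1,0,0,0,0],[-1,0,0,0,0],[-1,0,0,0,0],[-1,0,0,0,0]]' 20; python3 -c "
from h import *
go(.4556,-.2443,.083,4.8)"
```

```text
t: 2.95
ee_pos: [0.4571, -0.2438, 0.0862]
eef_rot: [3.138, 0.131, 0.001]
force: [-0.7, -0.1, 0.3]
width: 0.0163
t 2.95 pos [ 0.4571 -0.2438  0.0862] ang 4.79 tilt 0.05 w 0.0163 F [-0.7 -0.1  0.3] T [ 0.02 -0.   -0.02] q [-0.58  0.48  1.85  0.    0.82  0.91]
turn -0.01 shift if before turn [-1.5  0.3  3.2] after turn [-1.5  0.3  3.2] mm
```

```bash
python3 -m inch '[[-1,0,0,0,0],[-1,0,0,0,0],[-1,0,0,0,0]]' 20; python3 -c "
from h import *
go(.4556,-.2443,.083,4.8)"
```

```text
t: 3.32
ee_pos: [0.457, -0.2438, 0.0859]
eef_rot: [3.139, 0.131, 0.0]
force: [-1.1, 0.2, 5.5]
width: 0.0098
t 3.325 pos [ 0.457  -0.2438  0.0859] ang 4.79 tilt 0.02 w 0.0098 F [-1.1  0.2  5.5] T [ 0.09  0.25 -0.06] q [-0.58  0.48  1.85  0.    0.82  0.91]
turn -0.01 shift if before turn [-1.4  0.4  2.9] after turn [-1.4  0.4  2.9] mm
```

```bash
python3 -m inch '[[-1,0,0,-0.02,0],[-1,0,0,-0.02,0],[-1,-0.003,0.034,0,0],[-1,-0.003,0.034,0,0],[-1,0,0,0,0],[-1,0,0,0,0]]' 20; python3 -c "
from h import *
s=monitor.read_state();print(s['ee_pos'],s['width'],s['force'])
im,d=snap('scene','scene2');im,d=snap('top','top2');big(im,'top2z',200,150,350,260,5)
im=cv2.imread('pics/scene2.png');big(im,'scene2z',220,110,340,200,6)"
```

```text
t: 4.08
ee_pos: [0.4563, -0.3113, 0.1252]
eef_rot: [-3.138, -0.131, 0.001]
force: [-0.1, -0.8, -1.2]
width: 0.0101
[ 0.45629054 -0.31133444  0.12523928] 0.010095575029970565 [-0.10720474 -0.82211589 -1.22105834]
```

View pics/scene2z.png

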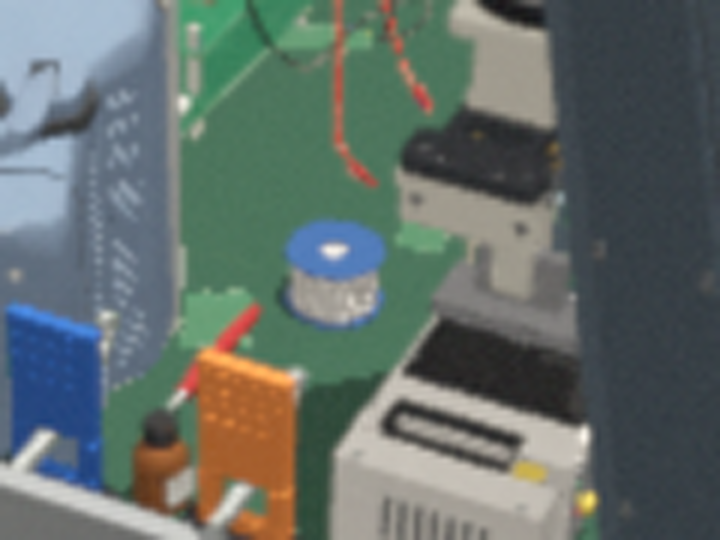

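```bash
python3 -m inch '[[-1,0,0.0005,0.02,0],[-1,0,0,0.014,0],[-1,0,0,0.005,0],[-1,0,0,0,0],[-0.3,0,0,0,0],[-0.3,0,0,0,0],[-0.3,0,0,0,0]]' 20; python3 -c "
from h import *
s=monitor.read_state();print(s['ee_pos'],s['width'],s['force'])"
```

```text
t: 5.05
ee_pos: [0.4567, -0.3126, 0.0868]
eef_rot: [3.139, 0.131, 0.0]
force: [-0.2, 0.5, -0.3]
width: 0.0318
[ 0.45670843 -0.31256912  0.08683478] 0.031793188147074505 [-0.21324442  0.51924044 -0.28814299]
```

```bash
python3 -m inch '[[-0.2,0,0,-0.03,0],[-0.2,0,0,-0.06,-8],[-0.2,0,0,-0.06,-10.5],[0,0,0,-0.055,-10.5],[0.2,0,0,-0.01,-10.5],[0.42,0,0,0,-10.5],[0.42,0,0,0,-10.5],[0.42,0,0,0,-10.5]]'; python3 -m inch '[[0.42,0,0,0,-10.5],[0.42,0,0,0,-9],[0.42,0,0,0,0]]'; python3 -c "
from h import *
go(.4548,-.0365,.3,95.4)
for n in('top','scene'):snap(n,n+'3')
im=cv2.imread('pics/top3.png');big(im,'top3z',200,150,350,260,5)
im=cv2.imread('pics/scene3.png');big(im,'scene3z',220,110,340,200,6)"
```

```text
t: 6.05
ee_pos: [0.4566, -0.3124, 0.3017]
eef_rot: [2.473, 1.937, 0.0]
force: [-0.1, -0.1, 0.7]
width: 0.0659
t: 6.42
ee_pos: [0.4566, -0.3124, 0.3017]
eef_rot: [2.118, 2.32, 0.0]
force: [-0.1, -0.5, 0.5]
width: 0.0661
t 6.425 pos [ 0.4566 -0.3124  0.3017] ang 95.22 tilt 0.0 w 0.0661 F [-0.1 -0.5  0.5] T [-0.02 -0.09  0.03] q [-0.68  0.28  1.53  0.    1.32 -0.78]
turn -0.18 shift if before turn [275.   23.4   1.7] after turn [274.9  24.2   1.7] mm
```

View pics/scene3z.png

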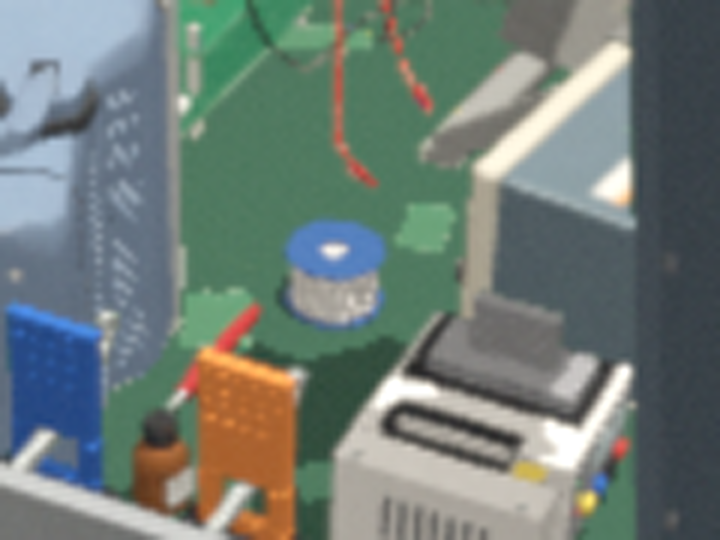

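View pics/top3z.png

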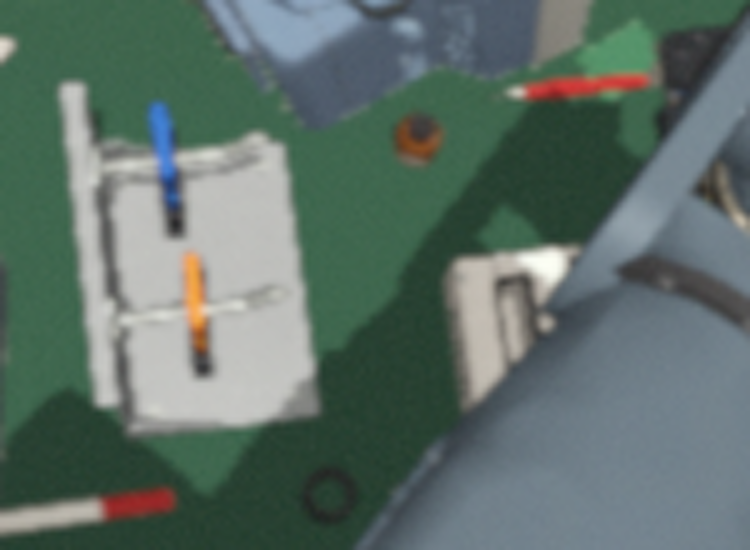

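```bash
python3 -m inch '[[0.42,0.05,0.0044,0,-0.1],[0.42,0.05,0.0044,0,0],[0.42,0.05,0.0044,0,0],[0.42,0.05,0.0044,0,0],[0.42,0.05,0.0044,0,0],[0.42,0.025,0.0022,0,0],[0.42,0,0,0,0],[0.42,0,0,0,0]]'; python3 -c "
from h import *
go(.4548,-.0365,.222,95.4)
im,d=snap('scene','scene4');big(im,'scene4z',200,110,320,200,6)"
```

```text
t: 7.52
ee_pos: [0.4551, -0.037, 0.3017]
eef_rot: [2.116, 2.322, -0.0]
force: [-0.5, -0.1, 0.5]
width: 0.066
t 7.525 pos [ 0.4551 -0.037   0.3017] ang 95.31 tilt 0.01 w 0.066 F [-0.5 -0.1  0.5] T [-0.09 -0.09 -0.  ] q [-0.18  0.1   1.77 -0.    1.28 -0.28]
turn -0.09 shift if before turn [ 0.6 -0.2 79.7] after turn [ 0.6 -0.2 79.7] mm
```

View pics/scene4z.png

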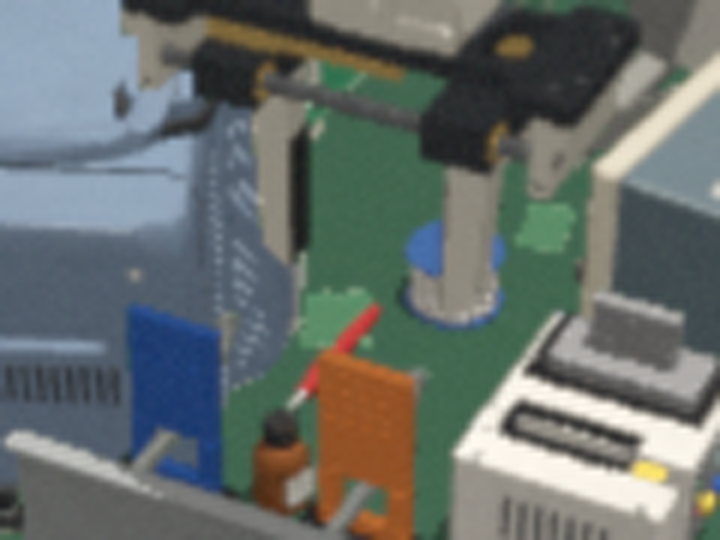

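```bash
python3 -m inch '[[0.42,0.0005,0,0.025,0],[0.42,0,0,0.03,0],[0.42,0,0,0.024,0],[0.42,0,0,0,0],[-0.2,0,0,0,0],[-0.2,0,0,0,0],[-0.2,0,0,0,0],[-0.2,0,0,0,0]]' 8; python3 -c "
from h import *
go(.4548,-.0365,.222,95.4)
im,d=snap('scene','scene5');big(im,'scene5z',200,110,320,200,6)"
```

```text
t: 8.57
ee_pos: [0.4554, -0.036, 0.2233]
eef_rot: [2.114, 2.322, 0.001]
force: [0.0, -0.1, 5.0]
width: 0.0443
t 8.575 pos [ 0.4554 -0.036   0.2233] ang 95.39 tilt 0.09 w 0.0443 F [ 0.  -0.1  5. ] T [-0.12 -0.15 -0.  ] q [-0.18  0.17  1.88 -0.    1.09 -0.27]
turn -0.01 shift if before turn [-0.4 -0.6  1.3] after turn [-0.4 -0.6  1.3] mm
```

View pics/scene5z.png

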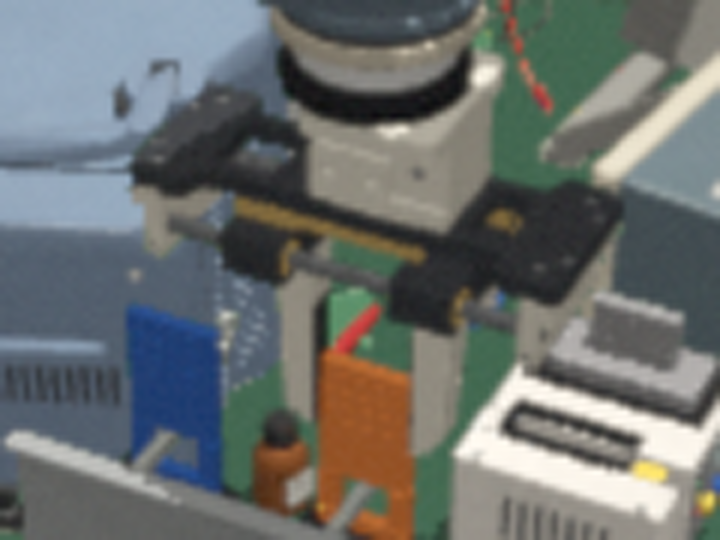

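```bash
python3 -m inch '[[-0.2,0,0,-0.004,0],[-0.2,0,0,-0.003,0],[-0.2,-0.013,0,0,0],[-0.2,-0.012,0,0,0],[-0.2,0,0,0,0]]' 8; python3 -c "
from h import *
go(.4548,-.0365,.222,95.4)"
```

```text
t: 9.25
ee_pos: [0.4573, -0.0618, 0.2295]
eef_rot: [-2.116, -2.322, 0.0]
force: [0.4, 0.3, -1.8]
width: 0.0439
t 9.25 pos [ 0.4573 -0.0618  0.2295] ang 95.3 tilt 0.02 w 0.0439 F [ 0.4  0.3 -1.8] T [-0.   -0.1   0.04] q [-0.24  0.18  1.86 -0.    1.11 -0.33]
turn -0.1 shift if before turn [25.5 -0.1  7.5] after turn [25.5 -0.1  7.5] mm
```

```bash
python3 -m inch '[[-0.2,-0.004,0,-0.002,0],[-0.2,-0.006,0,-0.005,0],[-0.2,0,0,0,0]]' 8; python3 -c "
from h import *
go(.4548,-.0365,.222,95.4)
im,d=snap('scene','scene6');big(im,'scene6z',225,140,315,208,8)"
```

```text
t: 9.62
ee_pos: [0.4585, -0.0711, 0.2371]
eef_rot: [2.114, 2.322, 0.001]
force: [0.3, -0.1, -1.6]
width: 0.044
t 9.625 pos [ 0.4585 -0.0711  0.2371] ang 95.37 tilt 0.05 w 0.044 F [ 0.3 -0.1 -1.6] T [-0.11 -0.09 -0.01] q [-0.25  0.17  1.84 -0.    1.13 -0.35]
turn -0.03 shift if before turn [34.8 -0.4 15.1] after turn [34.8 -0.4 15.1] mm
```

View pics/scene6z.png

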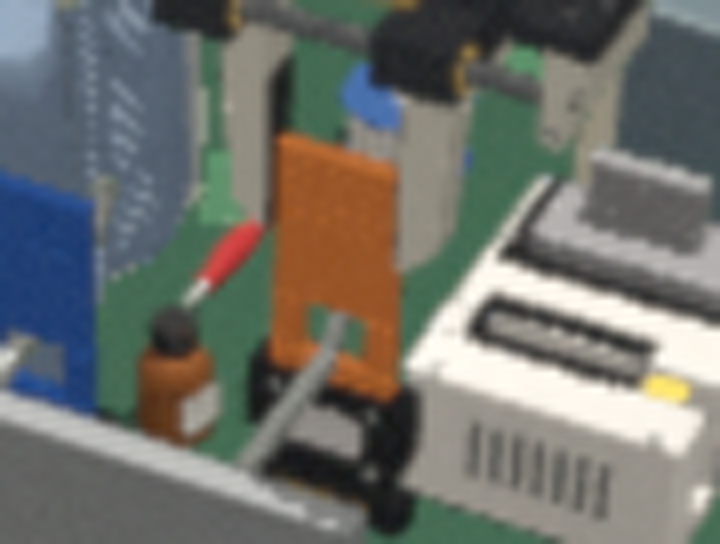

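```bash
python3 -m inch '[[-0.2,0.004,0,0,0],[-0.2,0.004,0,0,0],[-0.2,0.004,0,0,0],[-0.2,0,0,0,0]]' 8; python3 -c "
from h import *
go(.4548,-.0365,.222,95.4)
im,d=snap('scene','scene7');big(im,'scene7z',225,140,315,208,8)"
```

```text
t: 10.18
ee_pos: [0.4571, -0.0584, 0.2366]
eef_rot: [-2.114, -2.324, 0.0]
force: [-0.7, 0.5, -2.0]
width: 0.0443
t 10.175 pos [ 0.4571 -0.0584  0.2366] ang 95.42 tilt 0.01 w 0.0443 F [-0.7  0.5 -2. ] T [-0.06 -0.08  0.01] q [-0.23  0.17  1.85  0.    1.13 -0.32]
turn 0.02 shift if before turn [22.1 -0.2 14.6] after turn [22.1 -0.2 14.6] mm
```

View pics/scene7z.png

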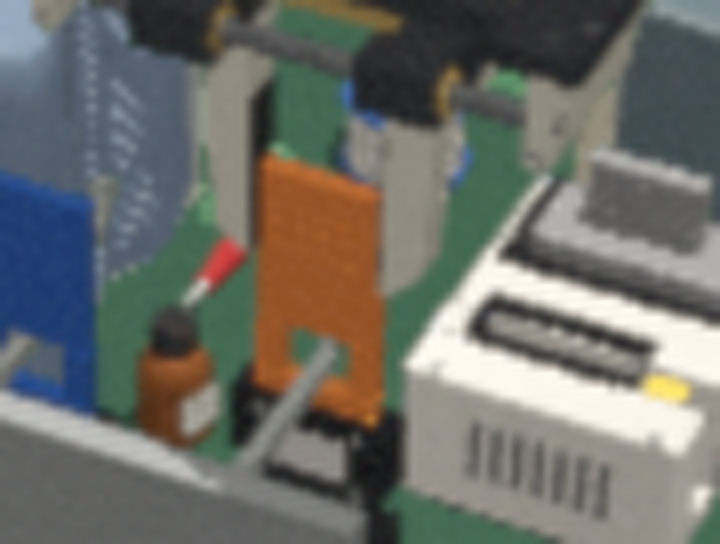

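```bash
cat >> h.py <<'E'
def hk():
    s=monitor.read_state();p=s['ee_pos']-np.array([.4554,-.036,.2233]);f=s['force']
    print('xg %.1f yg %.1f zg %.1f'%(9+1000*(p[0]*-.094+p[1]*.9956),1000*(-.9956*p[0]-.094*p[1]),241+1000*p[2]),'Fx_h %.1f Fy %.1f Fz %.1f'%(-.094*f[0]+.9956*f[1],-.9956*f[0]-.094*f[1],f[2]),'T',np.round(s['wrist_torque'],2),'w',round(s['width'],4),'t',s['t'])
E
python3 -m inch '[[-0.2,-0.006,0,0,0],[-0.2,-0.007,0,-0.001,0],[-0.2,-0.001,0,-0.001,0],[-0.2,0,0,0,0]]' 8; python3 -c "
from h import *
hk()"; python3 -m inch '[[-0.2,0,0,-0.001,0],[-0.2,0,0,-0.001,0],[-0.2,0,0,0,0]]' 8; python3 -c "
from h import *
hk()"
```

```text
t: 10.72
ee_pos: [0.4584, -0.073, 0.2387]
eef_rot: [2.115, 2.323, 0.0]
force: [0.3, -0.5, -2.6]
width: 0.0439
xg -28.1 yg 0.4 zg 256.4 Fx_h -0.5 Fy -0.3 Fz -2.6 T [-0.03 -0.14 -0.06] w 0.0439 t 10.725
t: 11.1
ee_pos: [0.4584, -0.0727, 0.2407]
eef_rot: [2.114, 2.323, 0.0]
force: [-0.4, 0.2, -2.7]
width: 0.0442
xg -27.8 yg 0.4 zg 258.4 Fx_h 0.3 Fy 0.4 Fz -2.7 T [-0.06 -0.1   0.  ] w 0.0442 t 11.1
```

```bash
python3 -m inch '[[-0.2,0.002,0,-0.001,0],[-0.2,0.003,0,-0.001,0],[-0.2,0.003,0,-0.0005,0],[-0.2,0,0,0,0]]' 8; python3 -c "
from h import *
hk()
im,d=snap('scene','scene8');big(im,'scene8z',225,140,315,208,8)"
```

```text
t: 11.6
ee_pos: [0.4575, -0.0645, 0.243]
eef_rot: [-2.114, -2.324, 0.0]
force: [0.7, -1.0, -5.2]
width: 0.0438
xg -19.6 yg 0.5 zg 260.7 Fx_h -1.1 Fy -0.6 Fz -5.2 T [-0.24 -0.18 -0.01] w 0.0438 t 11.6
```

View pics/scene8z.png

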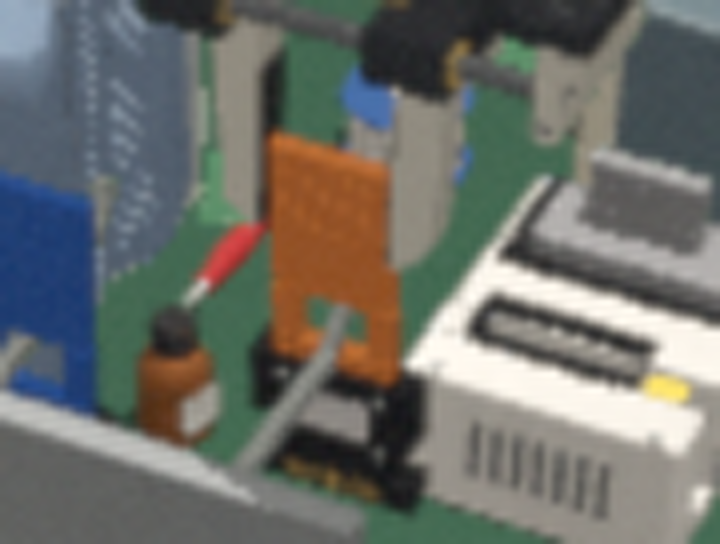

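```bash
cat >> h.py <<'E'
def tilt(f='t',pic=True):
    im,d=snap('scene',f);P=cloud('scene',d);hsv=cv2.cvtColor(im,cv2.COLOR_BGR2HSV)
    M=(abs(hsv[...,0].astype(int)-11)<5)&(hsv[...,1]>130)&(P[...,2]>.12)&(P[...,2]<.5)&(abs(P[...,0]-.45)<.2)&(P[...,1]<.1)&(P[...,1]>-.45)
    M=cv2.erode(M.astype(np.uint8),np.ones((3,3),np.uint8)).astype(bool)
    q=P[M];
    for k in range(3):
        m=np.median(q,0);u,s,v=np.linalg.svd(q-q.mean(0),full_matrices=False);n=v[2]*np.sign(v[2][1]);e=(q-q.mean(0))@n;q=q[abs(e)<2.5*e.std()+1e-4]
    print('N',len(q),'mean',q.mean(0).round(4),'n',n.round(3),'tilt deg (top to +y if n_z<0)',np.degrees(np.arcsin(-n[2])).round(1),'yaw',np.degrees(np.arctan2(-n[0],n[1])).round(1),'zrange',q[:,2].min().round(4),q[:,2].max().round(4))
    return im
E
python3 -m inch '[[-0.2,0.0025,0,0,0],[-0.2,0.0025,0,0,0],[-0.2,0.002,0,0,0],[-0.2,0,0,0,0]]' 8; python3 -c "
from h import *
hk()
im=tilt('scene9');big(im,'scene9z',225,140,315,208,8)"
```

```text
t: 12.15
ee_pos: [0.457, -0.0577, 0.2432]
eef_rot: [-2.114, -2.324, -0.0]
force: [0.3, -1.9, -4.8]
width: 0.044
xg -12.7 yg 0.5 zg 260.9 Fx_h -1.9 Fy -0.1 Fz -4.8 T [-0.37 -0.09  0.  ] w 0.044 t 12.15
N 216 mean [ 0.4567 -0.0585  0.2416] n [-0.075  0.981 -0.181] tilt deg (top to +y if n_z<0) 10.4 yaw 4.4 zrange 0.1853 0.2768
```

View pics/scene9z.png

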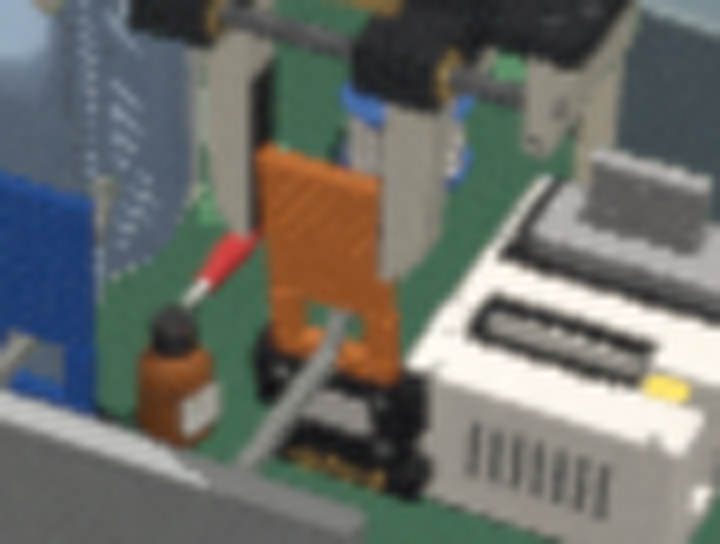

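```bash
python3 -m inch '[[-0.2,0.003,0,0,0],[-0.2,0.003,0,0,0],[-0.2,0.003,0,0.0005,0],[-0.2,0.003,0,0.0005,0],[-0.2,0.003,0,0.001,0],[-0.2,0,0,0,0]]' 8; python3 -c "
from h import *
hk()
im=tilt('scene10');big(im,'scene10z',225,140,315,208,8)"
```

```text
t: 12.95
ee_pos: [0.4556, -0.0426, 0.2412]
eef_rot: [2.114, 2.324, 0.0]
force: [-0.3, -0.9, -3.8]
width: 0.044
xg 2.4 yg 0.4 zg 258.9 Fx_h -0.9 Fy 0.4 Fz -3.8 T [-0.33 -0.03 -0.06] w 0.044 t 12.95
N 153 mean [ 0.4559 -0.0483  0.2407] n [-0.085  0.929 -0.36 ] tilt deg (top to +y if n_z<0) 21.1 yaw 5.2 zrange 0.1882 0.273
```

View pics/scene10z.png

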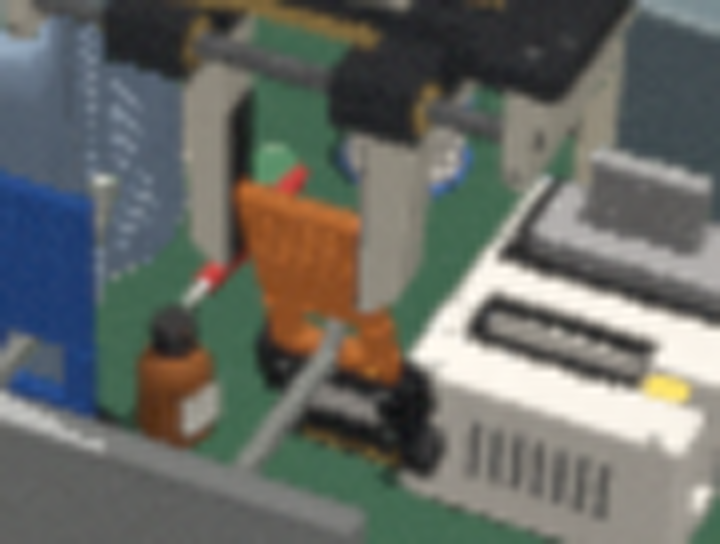

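```bash
python3 -m inch '[[-0.2,0.003,0,0.0005,0],[-0.2,0.003,0,0.001,0],[-0.2,0.002,0,0.0005,0],[-0.2,0,0,0,0]]' 8; python3 -c "
from h import *
hk()
im=tilt('scene11');big(im,'scene11z',225,140,315,208,8)"
```

```text
t: 13.5
ee_pos: [0.4548, -0.0348, 0.2391]
eef_rot: [-2.114, -2.324, 0.0]
force: [0.7, -3.0, -4.6]
width: 0.0438
xg 10.3 yg 0.4 zg 256.8 Fx_h -3.0 Fy -0.4 Fz -4.6 T [-0.55 -0.11  0.02] w 0.0438 t 13.5
N 119 mean [ 0.4561 -0.0432  0.2385] n [-0.082  0.887 -0.454] tilt deg (top to +y if n_z<0) 27.0 yaw 5.3 zrange 0.1929 0.269
```

View pics/scene11z.png

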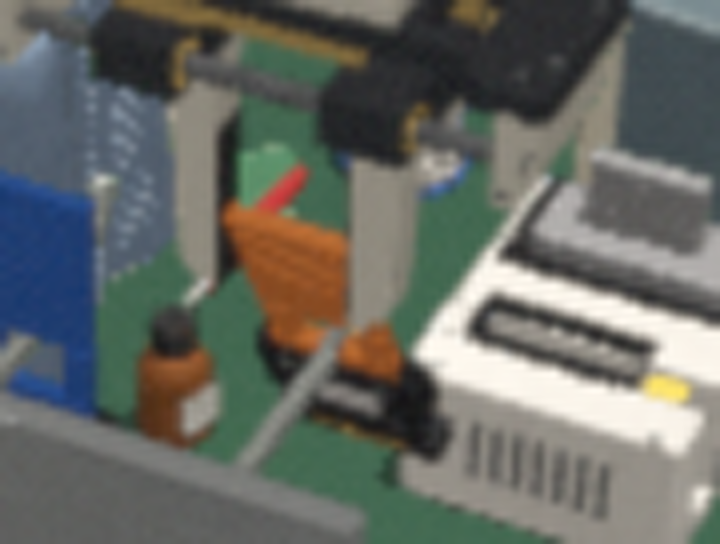

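```bash
python3 -m inch '[[-0.2,0,0,0,0],[-0.2,0,0,0,0],[-0.2,-0.001,0,0.001,0],[-0.2,-0.001,0,0.001,0],[-0.2,0,0,0,0]]' 30; python3 -c "
from h import *
hk()";python3 -m inch '[[-0.2,-0.003,0,-0.003,0],[-0.2,-0.003,0,-0.003,0],[-0.2,0,0,0,0]]' 30; python3 -c "
from h import *
hk()
im=tilt('scene12');big(im,'scene12z',225,140,315,208,8)"
```

```text
t: 14.18
ee_pos: [0.455, -0.0369, 0.2371]
eef_rot: [-2.115, -2.323, -0.0]
force: [-0.3, -0.2, -2.2]
width: 0.0439
xg 8.2 yg 0.5 zg 254.8 Fx_h -0.1 Fy 0.3 Fz -2.2 T [ 0.07 -0.06  0.01] w 0.0439 t 14.175
t: 14.55
ee_pos: [0.4558, -0.0431, 0.2435]
eef_rot: [2.115, 2.323, 0.001]
force: [0.3, -0.3, -2.5]
width: 0.0436
xg 1.9 yg 0.3 zg 261.2 Fx_h -0.3 Fy -0.3 Fz -2.5 T [ 0.05 -0.08 -0.05] w 0.0436 t 14.55
N 124 mean [ 0.4566 -0.0507  0.2448] n [-0.104  0.886 -0.452] tilt deg (top to +y if n_z<0) 26.9 yaw 6.7 zrange 0.1956 0.2743
```

View pics/scene12z.png

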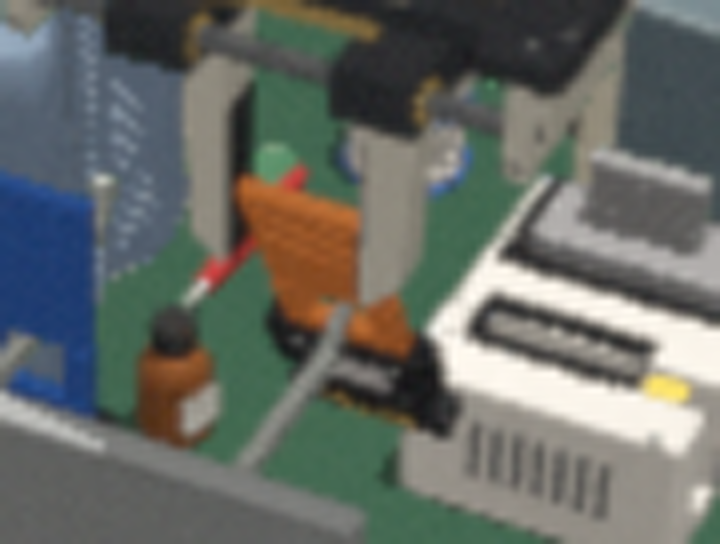

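```bash
python3 -m inch '[[-0.2,-0.003,0,-0.003,0],[-0.2,-0.003,0,-0.003,0],[-0.2,0,0,0,0]]' 30; python3 -c "
from h import *
hk()";python3 -m inch '[[-0.2,-0.003,0,-0.003,0],[-0.2,-0.003,0,-0.003,0],[-0.2,0,0,0,0]]' 30; python3 -c "
from h import *
hk()
im=tilt('scene13');big(im,'scene13z',225,140,315,208,8)"
```

```text
t: 14.98
ee_pos: [0.4563, -0.0491, 0.2494]
eef_rot: [2.115, 2.323, 0.0]
force: [-0.1, 0.6, -3.4]
width: 0.0434
xg -4.1 yg 0.3 zg 267.1 Fx_h 0.6 Fy 0.0 Fz -3.4 T [ 0.06 -0.05  0.01] w 0.0434 t 14.975
t: 15.35
ee_pos: [0.4569, -0.0551, 0.2554]
eef_rot: [2.115, 2.323, 0.0]
force: [0.6, 0.0, -2.1]
width: 0.044
xg -10.1 yg 0.3 zg 273.1 Fx_h -0.0 Fy -0.6 Fz -2.1 T [ 0.05 -0.07  0.01] w 0.044 t 15.35
N 133 mean [ 0.458  -0.0632  0.2553] n [-0.078  0.89  -0.45 ] tilt deg (top to +y if n_z<0) 26.7 yaw 5.0 zrange 0.2067 0.2856
```

View pics/scene13z.png

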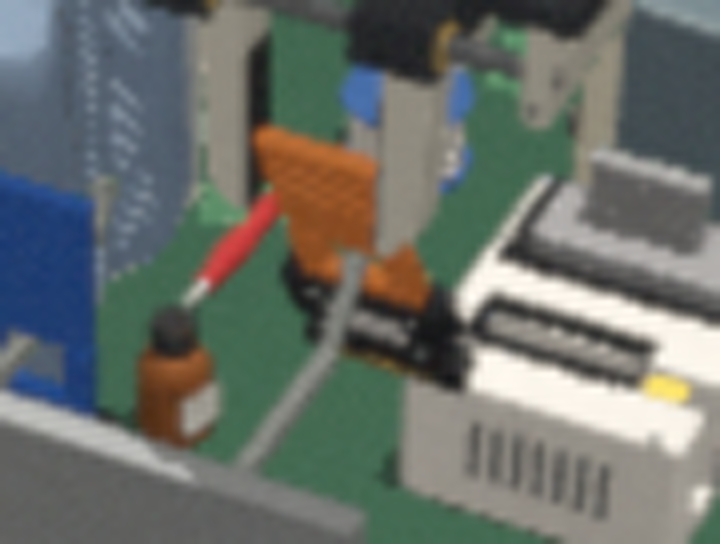

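```bash
for i in 1; do :; done; python3 -m inch '[[-0.2,-0.003,0,-0.003,0],[-0.2,-0.003,0,-0.003,0],[-0.2,0,0,0,0]]' 30; python3 -c "
from h import *
hk()";python3 -m inch '[[-0.2,-0.003,0,-0.003,0],[-0.2,-0.003,0,-0.003,0],[-0.2,0,0,0,0]]' 30; python3 -c "
from h import *
hk()
im=tilt('scene14');big(im,'scene14z',225,140,315,208,8)"
```

```text
t: 15.78
ee_pos: [0.4574, -0.061, 0.2614]
eef_rot: [2.115, 2.323, 0.0]
force: [-0.3, -0.1, -2.3]
width: 0.0436
xg -16.1 yg 0.3 zg 279.1 Fx_h -0.0 Fy 0.3 Fz -2.3 T [ 0.12 -0.09 -0.01] w 0.0436 t 15.775
t: 16.15
ee_pos: [0.458, -0.067, 0.2674]
eef_rot: [2.115, 2.323, 0.0]
force: [-0.6, -0.0, -2.5]
width: 0.0436
xg -22.1 yg 0.3 zg 285.1 Fx_h 0.0 Fy 0.6 Fz -2.5 T [ 0.   -0.11  0.  ] w 0.0436 t 16.15
N 135 mean [ 0.4595 -0.0771  0.2639] n [-0.075  0.884 -0.461] tilt deg (top to +y if n_z<0) 27.5 yaw 4.9 zrange 0.216 0.2965
```

View pics/scene14z.png

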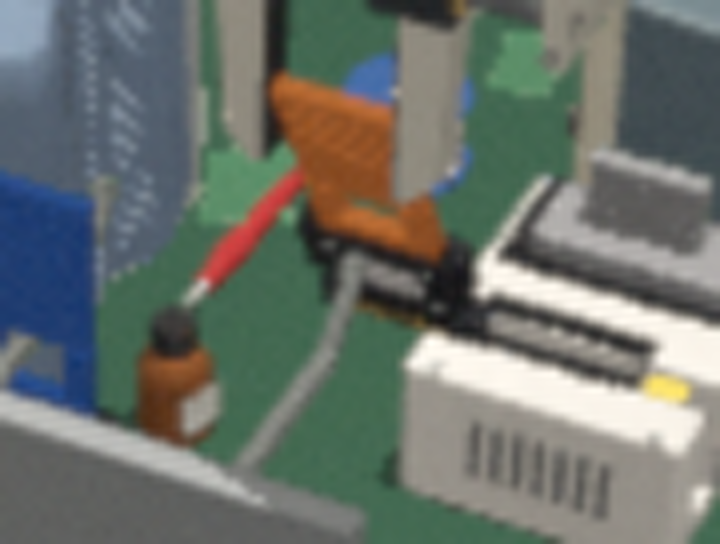

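```bash
python3 -m inch '[[-0.2,-0.004,0,-0.004,0],[-0.2,-0.005,0,-0.005,0],[-0.2,-0.008,0,-0.012,0],[-0.2,-0.008,0,-0.03,0],[-0.2,0,0,-0.03,0],[-0.2,0,0,0,0]]' 30; python3 -c "
from h import *
hk()
im=tilt('scene15');big(im,'scene15z',200,110,320,200,6)
go(0.4556,-.2451,.35,94.8)"
```

```text
t: 16.95
ee_pos: [0.461, -0.0923, 0.3502]
eef_rot: [2.112, 2.32, 0.003]
force: [0.4, -0.1, -2.5]
width: 0.0437
xg -47.6 yg -0.3 zg 367.9 Fx_h -0.1 Fy -0.4 Fz -2.5 T [ 0.07 -0.12 -0.04] w 0.0437 t 16.95
N 176 mean [ 0.4619 -0.1036  0.3442] n [-0.077  0.884 -0.46 ] tilt deg (top to +y if n_z<0) 27.4 yaw 5.0 zrange 0.2996 0.3805
t 17.0 pos [ 0.4604 -0.092   0.3484] ang 95.38 tilt 0.08 w 0.0436 F [-0.1  0.5 -2.4] T [ 0.05 -0.03 -0.04] q [-0.3   0.09  1.66 -0.    1.39 -0.39]
turn 0.58 shift if before turn [-152.   -19.1   -1.5] after turn [-152.2  -17.6   -1.5] mm
```

View pics/scene15z.png

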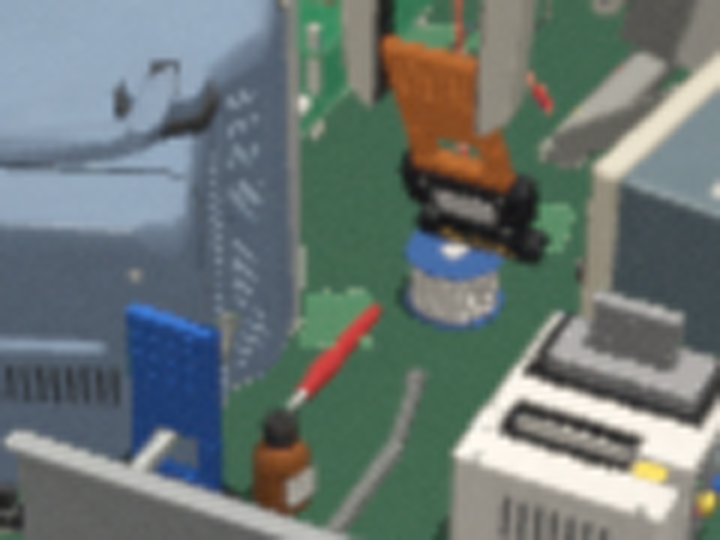

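```bash
python3 -m inch '[[-0.2,0,0,0,0],[-0.2,0,0,0,0]]' 10; python3 -c "
from h import *
im=tilt('s16')";python3 -m inch '[[-0.2,0,0,0,0],[-0.2,0,0,0,0]]' 7; python3 -c "
from h import *
im=tilt('s17');hk()"
```

```text
t: 17.25
ee_pos: [0.4599, -0.0916, 0.3472]
eef_rot: [-2.114, -2.322, 0.001]
force: [0.5, 0.3, -2.0]
width: 0.0438
N 176 mean [ 0.4608 -0.1018  0.3428] n [-0.075  0.888 -0.454] tilt deg (top to +y if n_z<0) 27.0 yaw 4.8 zrange 0.2962 0.3769
t: 17.55
ee_pos: [0.4602, -0.0916, 0.348]
eef_rot: [-2.114, -2.323, 0.0]
force: [1.0, 0.3, -2.2]
width: 0.0437
N 232 mean [ 0.4609 -0.1     0.3402] n [-0.075  0.937 -0.341] tilt deg (top to +y if n_z<0) 19.9 yaw 4.5 zrange 0.2909 0.3778
xg -46.8 yg 0.5 zg 365.7 Fx_h -0.2 Fy -0.8 Fz -2.5 T [ 0.07 -0.08 -0.  ] w 0.044 t 17.6
```

```bash
python3 -m inch '[[-0.2,0,0,0,0],[-0.2,0,0,0,0],[-0.2,0,0,0,0]]' 6; python3 -c "
from h import *
im=tilt('s18')";python3 -m inch '[[-0.2,0,0,0,0],[-0.2,0,0,0,0]]' 5; python3 -c "
from h import *
im=tilt('s19');hk()"
```

```text
t: 17.98
ee_pos: [0.4602, -0.0917, 0.3481]
eef_rot: [2.115, 2.323, -0.0]
force: [0.3, -0.0, -1.5]
width: 0.0437
N 236 mean [ 0.4604 -0.0989  0.3415] n [-0.086  0.944 -0.319] tilt deg (top to +y if n_z<0) 18.6 yaw 5.2 zrange 0.2931 0.3786
t: 18.27
ee_pos: [0.4602, -0.0917, 0.3481]
eef_rot: [-2.115, -2.323, -0.0]
force: [-0.4, -0.1, -2.3]
width: 0.044
N 261 mean [ 0.4607 -0.0977  0.3397] n [-0.079  0.964 -0.253] tilt deg (top to +y if n_z<0) 14.7 yaw 4.7 zrange 0.2902 0.3784
xg -46.9 yg 0.5 zg 365.9 Fx_h 0.6 Fy -0.2 Fz -2.9 T [-0.02 -0.07  0.  ] w 0.0436 t 18.325
```

```bash
python3 -m inch '[[-0.2,-0.05,-0.006,0,0],[-0.2,-0.035,-0.004,0,0],[-0.2,-0.025,-0.003,0,0],[-0.2,-0.018,-0.002,0,0],[-0.2,-0.012,-0.0014,0,0],[-0.2,-0.006,-0.0008,0,0],[-0.2,-0.003,0,0,0],[-0.2,0,0,0,0.6]]' 5; python3 -c "
from h import *
im=tilt('s20');hk();big(im,'s20z',225,90,345,180,6)
go(0.4556,-.2451,.35,94.8)"
```

```text
t: 19.32
ee_pos: [0.4572, -0.2414, 0.3482]
eef_rot: [-2.127, -2.312, -0.0]
force: [0.2, 0.1, -1.9]
width: 0.0437
N 294 mean [ 0.457  -0.2382  0.3405] n [-0.087  0.992  0.094] tilt deg (top to +y if n_z<0) -5.4 yaw 5.0 zrange 0.286 0.3763
xg -195.5 yg 17.6 zg 365.9 Fx_h 0.8 Fy -0.3 Fz -2.0 T [-0.1  -0.03 -0.03] w 0.0436 t 19.375
t 19.375 pos [ 0.4571 -0.2413  0.3482] ang 94.74 tilt 0.0 w 0.0436 F [ 0.2  0.8 -2. ] T [-0.1  -0.03 -0.03] q [-0.58  0.18  1.55  0.    1.41 -0.66]
turn -0.06 shift if before turn [-3.7 -1.8 -1.8] after turn [-3.7 -1.8 -1.8] mm
```

View pics/s20z.png

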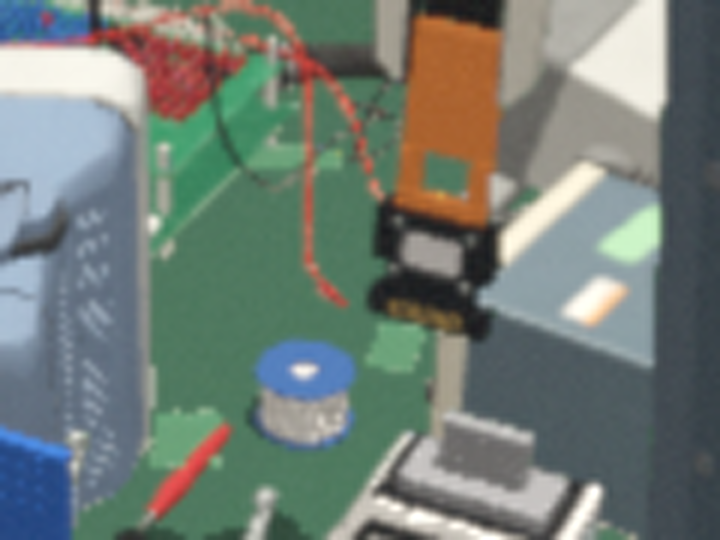

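Run:
```python
from h import *
import h
def tl(f):
    h.snap=lambda n,g:(cv2.imread(f'pics/{f}.png'),np.load(f'pics/{f}.npy'));print(f);tilt()
for f in('scene0','scene5','scene6','s20'):tl(f)
im=cv2.imread('pics/scene4.png');g=im.max(2)
# bay lip dark blob
P=onz('scene',np.array([(u,v) for v in range(384) for u in range(512)]),.074).reshape(384,512,3)
st=np.array([.4525,-.2797]);a=np.radians(4.8);X=np.array([np.cos(a),np.sin(a)]);Y=np.array([-np.sin(a),np.cos(a)])
rel=P[...,:2]-st;lx=rel@X;ly=rel@Y
M=((g<75)&(abs(lx-6)<50)&(abs(ly-.034)<.025)&(abs(lx)<.07)).astype(np.uint8)
n,lab,stt,cen=cv2.connectedComponentsWithStats(M)
k=1+stt[1:,4].argmax();q=np.c_[lx[lab==k],ly[lab==k]]*1000
print(len(q),cv2.minAreaRect(q.astype(np.float32)),q.min(0),q.max(0))
big(im,'bay4',280,165,320,195,16)
v=(lab==k).astype(np.uint8)*255;cv2.imwrite('pics/bay4m.png',cv2.resize(v[165:195,280:320],None,fx=16,fy=16,interpolation=0))
```

```text
scene0
N 281 mean [ 0.4535 -0.0321  0.2237] n [-0.052  0.999 -0.013] tilt deg (top to +y if n_z<0) 0.7 yaw 3.0 zrange 0.1692 0.2592
scene5
N 270 mean [ 0.4541 -0.032   0.2233] n [-0.083  0.996 -0.01 ] tilt deg (top to +y if n_z<0) 0.6 yaw 4.8 zrange 0.1684 0.2589
scene6
N 271 mean [ 0.4569 -0.0668  0.2356] n [-0.055  0.998 -0.015] tilt deg (top to +y if n_z<0) 0.9 yaw 3.1 zrange 0.1803 0.273
s20
N 294 mean [ 0.457  -0.2382  0.3405] n [-0.087  0.992  0.094] tilt deg (top to +y if n_z<0) -5.4 yaw 5.0 zrange 0.286 0.3763
15 ((29.797996520996094, 33.813560485839844), (30.38266944885254, 17.62712860107422), 50.79508972167969) [14.82157395 24.83527328] [39.90084245 48.43494602]
```

View pics/bay4.png

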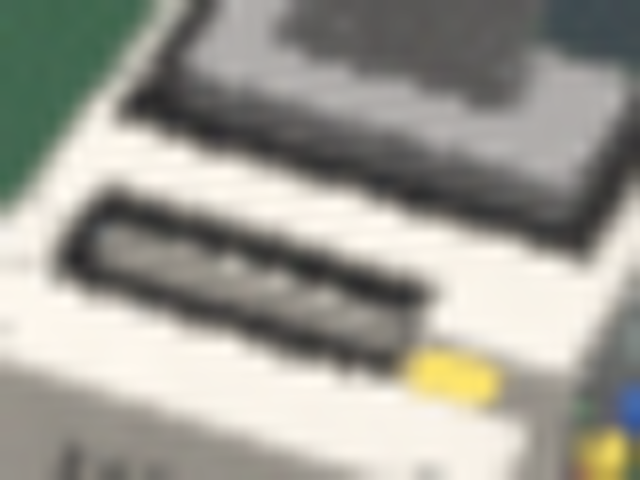

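```bash
python3 -m inch '[[-0.2,0,0,0,0],[-0.2,0,0,0,0]]' 12
python3 - <<'E'
from h import *
q=onz('scene',np.array([[103,185],[435,285],[393,375],[60,262]])/16+[280-.47,165-.47],.074)
print(q.round(4),q.mean(0).round(4))
for i in range(4):print(np.linalg.norm(q[i]-q[i-1]).round(4))
print('pred',proj('scene',[[.4556,-.2451,.074]]))
tilt('s21');hk()
E
```

```text
t: 19.62
ee_pos: [0.4571, -0.2414, 0.3482]
eef_rot: [2.126, 2.313, 0.0]
force: [-0.9, -0.2, -2.5]
width: 0.0439
[[ 0.4929 -0.2546  0.074 ]
 [ 0.4232 -0.2617  0.074 ]
 [ 0.4179 -0.2332  0.074 ]
 [ 0.4885 -0.2291  0.074 ]] [ 0.4556 -0.2446  0.074 ]
0.0259
0.07
0.029
0.0707
pred [[295.00216475 181.69729237]]
N 296 mean [ 0.4567 -0.2382  0.3405] n [-0.06   0.994  0.089] tilt deg (top to +y if n_z<0) -5.1 yaw 3.5 zrange 0.2865 0.3778
xg -195.7 yg 17.7 zg 365.9 Fx_h 0.9 Fy -0.4 Fz -2.0 T [-0.14 -0.14  0.03] w 0.0437 t 19.675
```

```bash
python3 -m inch '[[-0.2,-0.007,-0.001,0.02,0],[-0.2,-0.0065,-0.0007,0.04,0],[-0.2,0,0,0.04,0],[-0.2,0,0,0.03,0],[-0.2,0,0,0.013,0],[-0.2,0,0,0,0],[-0.2,0,0,0,0]]' 12
python3 - <<'E'
from h import *
im=tilt('s22');go(.4556,-.2547,.205,94.8);big(im,'s22z',270,130,330,195,9)
E
```

```text
t: 20.55
ee_pos: [0.4571, -0.2556, 0.2064]
eef_rot: [2.125, 2.311, 0.0]
force: [0.0, -0.2, -2.3]
width: 0.0444
N 203 mean [ 0.4567 -0.2523  0.1987] n [-0.075  0.994  0.08 ] tilt deg (top to +y if n_z<0) -4.6 yaw 4.3 zrange 0.1449 0.2335
t 20.6 pos [ 0.4571 -0.2556  0.2064] ang 94.79 tilt 0.12 w 0.0437 F [-0.7  0.1 -1.8] T [-0.07 -0.11 -0.02] q [-0.6   0.32  1.73 -0.    1.09 -0.68]
turn -0.01 shift if before turn [ 1.  -1.4  1.4] after turn [ 1.  -1.4  1.4] mm
```

View pics/s22z.png

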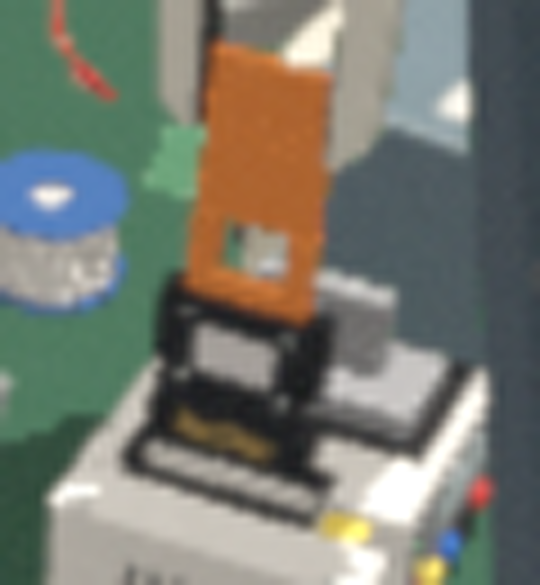

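Run:
```python
from h import *
n=np.array([-.075,.994,.08]);n/=np.linalg.norm(n);p0=np.array([.4567,-.2523,.1987])+.003*n
uv=np.array([[155,440],[298,470],[160,282],[330,325]])/9+[270-.44,130-.44]
o,d=rays('scene',uv);P=o+d*(((p0-o)@n)/(d@n))[:,None];print(P.round(4));print('bottom mid-thickness',(P[:2].mean(0)-.007*n).round(4))
```

```text
[[ 0.4813 -0.2379  0.0809]
 [ 0.4286 -0.2424  0.0874]
 [ 0.4856 -0.2427  0.1445]
 [ 0.4245 -0.2476  0.1479]]
bottom mid-thickness [ 0.4555 -0.2472  0.0836]
```

```bash
python3 -m inch '[[-0.2,0.0025,-0.0007,0,0],[-0.2,0,0,0.006,0],[-0.2,0,0,0.006,0],[-0.2,0,0,0,0]]' 9; python3 -c "
from h import *
go(.4556,-.2447,.18,94.8)"; python3 -m inch '[[-0.2,0.001,0,0.004,0],[-0.2,0.001,0,0.004,0],[-0.2,0,0,0,0]]' 9
python3 - <<'E'
from h import *
im=tilt('s23');go(.4556,-.2447,.205,94.8);big(im,'s23z',270,130,330,195,9)
E
```

```text
t: 21.1
ee_pos: [0.4554, -0.2527, 0.1925]
eef_rot: [-2.126, -2.312, 0.0]
force: [-0.0, 0.6, -2.3]
width: 0.0437
t 21.1 pos [ 0.4554 -0.2527  0.1925] ang 94.79 tilt 0.05 w 0.0437 F [-0.   0.6 -2.3] T [-0.08 -0.05  0.01] q [-0.6   0.33  1.75 -0.    1.06 -0.68]
turn -0.01 shift if before turn [ 8.   0.9 12.5] after turn [ 8.   0.9 12.5] mm
t: 21.48
ee_pos: [0.4554, -0.2506, 0.1848]
eef_rot: [-2.127, -2.312, -0.0]
force: [1.4, -0.8, -3.3]
width: 0.0438
N 210 mean [ 0.4549 -0.2482  0.1782] n [-0.089  0.994  0.055] tilt deg (top to +y if n_z<0) -3.1 yaw 5.1 zrange 0.1241 0.214
t 21.525 pos [ 0.4555 -0.2507  0.185 ] ang 94.79 tilt 0.01 w 0.0444 F [-0.5  0.5 -2.5] T [-0.16 -0.28 -0.02] q [-0.59  0.34  1.76  0.    1.04 -0.68]
turn -0.01 shift if before turn [  6.    0.6 -20. ] after turn [  6.    0.6 -20. ] mm
```

View pics/s23z.png

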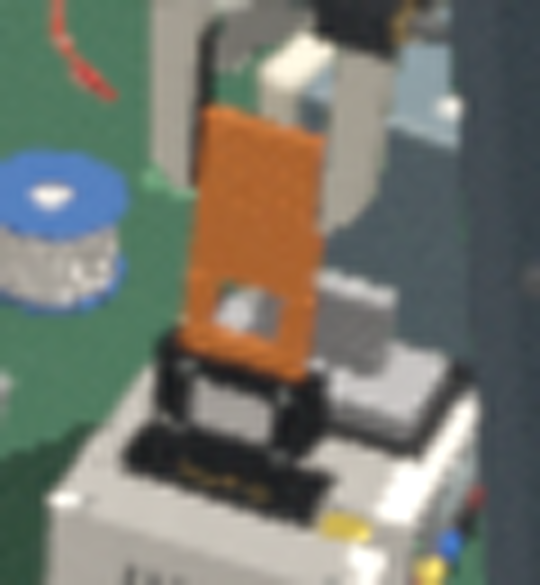

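```bash
python3 -m inch '[[-0.2,0.002,0,0.003,0],[-0.2,0.002,0,0.003,0],[-0.2,0.002,0,0.003,0],[-0.2,0,0,0,0]]' 9
python3 - <<'E'
from h import *
im=tilt('s24');go(.4556,-.2447,.18,94.8);big(im,'s24z',270,130,330,195,9)
E
```

```text
t: 22.02
ee_pos: [0.4549, -0.2445, 0.1759]
eef_rot: [-2.126, -2.312, -0.0]
force: [0.1, -0.9, -2.4]
width: 0.0436
N 179 mean [ 0.4556 -0.2433  0.1743] n [-0.083  0.997  0.011] tilt deg (top to +y if n_z<0) -0.6 yaw 4.7 zrange 0.1274 0.2045
t 22.075 pos [ 0.4549 -0.2447  0.176 ] ang 94.79 tilt 0.02 w 0.0437 F [ 0.9  0.4 -2.7] T [-0.09 -0.31  0.02] q [-0.58  0.34  1.78  0.    1.02 -0.67]
turn -0.01 shift if before turn [-0.1  0.7 -4. ] after turn [-0.1  0.7 -4. ] mm
```

View pics/s24z.png

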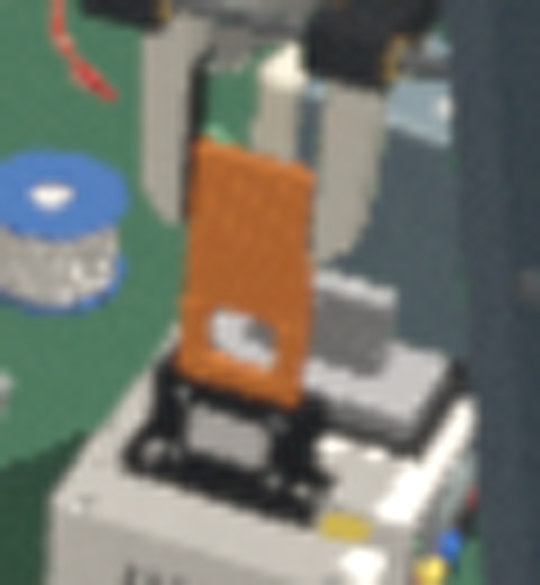

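```bash
python3 -m inch '[[-0.2,0.001,0,0.004,0],[-0.2,0.0005,0,0.004,0],[-0.2,0,0,0.004,0],[-0.2,0,0,0,0]]' 12
python3 - <<'E'
from h import *
im=tilt('s25');go(.4556,-.2447,.15,94.8);big(im,'s25z',270,130,330,195,9)
E
```

```text
t: 22.58
ee_pos: [0.455, -0.2433, 0.1639]
eef_rot: [2.127, 2.312, 0.001]
force: [1.7, -0.9, -3.0]
width: 0.044
N 166 mean [ 0.4549 -0.2425  0.1636] n [-0.072  0.997 -0.006] tilt deg (top to +y if n_z<0) 0.3 yaw 4.2 zrange 0.1276 0.193
t 22.625 pos [ 0.455  -0.2433  0.1641] ang 94.78 tilt 0.02 w 0.0439 F [ 1.6 -0.1 -3.2] T [-0.26 -0.71  0.03] q [-0.58  0.36  1.79  0.    0.99 -0.67]
turn -0.02 shift if before turn [-1.4  0.5 14.1] after turn [-1.4  0.5 14.1] mm
```

```bash
python3 -m inch '[[-0.2,0,0.0007,0,0],[-0.2,0,0,0,0],[-0.2,0,0,0.004,0],[-0.2,0,0,0.004,0],[-0.2,0,0,0,0]]' 40
python3 - <<'E'
from h import *
im=tilt('s26');go(.4556,-.2447,.15,94.8);big(im,'s26z',270,130,330,195,9)
E
```

```text
t: 23.25
ee_pos: [0.4567, -0.2434, 0.1563]
eef_rot: [2.125, 2.31, 0.003]
force: [7.3, 0.1, 0.0]
width: 0.0435
N 161 mean [ 0.4567 -0.2424  0.1571] n [-0.063  0.998 -0.002] tilt deg (top to +y if n_z<0) 0.1 yaw 3.6 zrange 0.1285 0.1828
t 23.3 pos [ 0.4568 -0.2434  0.1563] ang 94.76 tilt 0.19 w 0.044 F [ 7.2  0.1 -0.9] T [ 0.   -2.32 -0.01] q [-0.58  0.37  1.8   0.    0.97 -0.66]
turn -0.04 shift if before turn [-1.2 -1.3  6.3] after turn [-1.2 -1.3  6.3] mm
```

View pics/s26z.png

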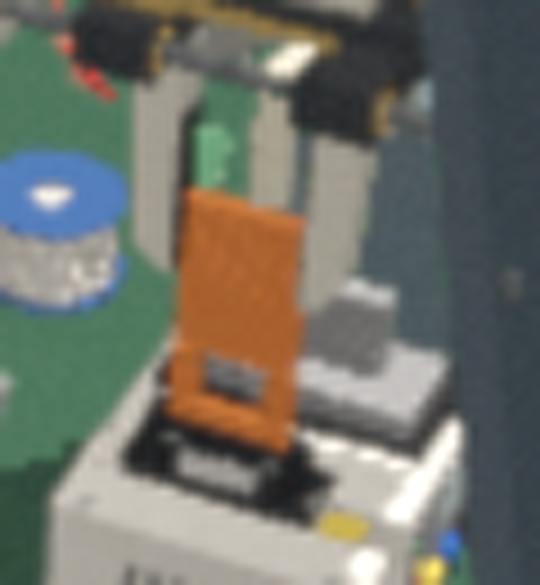

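```bash
python3 -m inch '[[-0.2,0,0,0.004,0],[-0.2,0,0,0.004,0],[-0.2,0,0,0,0]]' 50
python3 - <<'E'
from h import *
go(.4556,-.2447,.13,94.8)
E
python3 -m inch '[[-0.2,0,0,0.004,0],[-0.2,0,0,0.003,0],[-0.2,0,0,0,0]]' 50
python3 - <<'E'
from h import *
im=tilt('s27');go(.4556,-.2447,.13,94.8);big(im,'s27z',270,130,330,195,9)
E
```

```text
t: 23.68
ee_pos: [0.4568, -0.2434, 0.1481]
eef_rot: [2.125, 2.31, 0.003]
force: [8.0, -0.8, -4.0]
width: 0.0436
t 23.675 pos [ 0.4568 -0.2434  0.1481] ang 94.76 tilt 0.2 w 0.0436 F [ 8.  -0.8 -4. ] T [ 0.06 -2.57  0.04] q [-0.58  0.38  1.81  0.    0.95 -0.66]
turn -0.04 shift if before turn [-1.2 -1.4 18.1] after turn [-1.2 -1.4 18.1] mm
t: 24.05
ee_pos: [0.4569, -0.2434, 0.1412]
eef_rot: [2.125, 2.31, 0.003]
force: [8.6, 0.2, -2.5]
width: 0.0438
N 125 mean [ 0.4572 -0.2422  0.1483] n [-0.086  0.996 -0.016] tilt deg (top to +y if n_z<0) 0.9 yaw 5.0 zrange 0.1264 0.1702
t 24.1 pos [ 0.4568 -0.2434  0.1412] ang 94.76 tilt 0.2 w 0.0432 F [ 7.2 -0.1 -3.3] T [ 0.08 -2.56 -0.02] q [-0.58  0.39  1.81  0.    0.94 -0.66]
turn -0.04 shift if before turn [-1.2 -1.4 11.2] after turn [-1.2 -1.4 11.2] mm
```

View pics/s27z.png

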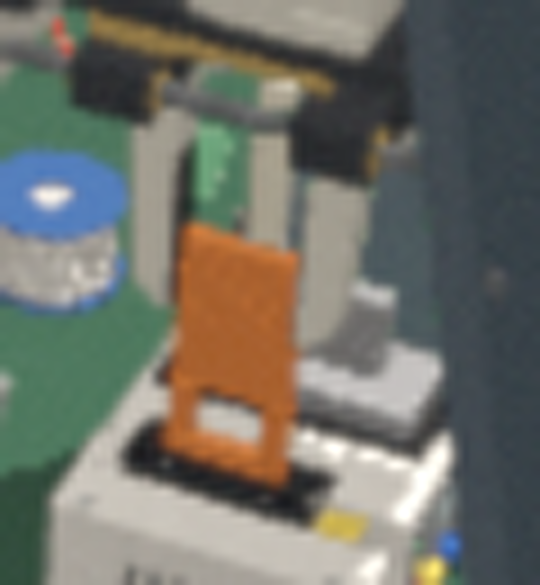

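```bash
python3 -m inch '[[-0.2,0,0,0.003,0],[-0.2,0,0,0.003,0],[-0.2,0,0,0,0]]' 60
python3 - <<'E'
from h import *
go(.4556,-.2447,.13,94.8)
E
python3 -m inch '[[-0.2,0,0,0.002,0],[-0.2,0,0,0.002,0],[-0.2,0,0,0,0]]' 60
python3 - <<'E'
from h import *
im=tilt('s28');go(.4556,-.2447,.13,94.8);big(im,'s28z',270,130,330,195,9)
E
```

```text
t: 24.48
ee_pos: [0.4553, -0.2432, 0.1348]
eef_rot: [-2.126, -2.312, 0.001]
force: [1.7, -1.4, -1.2]
width: 0.0433
t 24.475 pos [ 0.4553 -0.2432  0.1348] ang 94.8 tilt 0.04 w 0.0433 F [ 1.7 -1.4 -1.2] T [-0.36 -0.54  0.04] q [-0.58  0.4   1.82 -0.    0.93 -0.66]
turn -0.0 shift if before turn [-1.5  0.2  4.8] after turn [-1.5  0.2  4.8] mm
t: 24.85
ee_pos: [0.4558, -0.2444, 0.1346]
eef_rot: [2.124, 2.311, -0.002]
force: [-10.0, 1.2, 40.7]
width: 0.0437
N 109 mean [ 0.4571 -0.2436  0.1441] n [-0.078  0.997  0.014] tilt deg (top to +y if n_z<0) -0.8 yaw 4.5 zrange 0.1231 0.1629
t 24.9 pos [ 0.4559 -0.2444  0.1346] ang 94.82 tilt 0.17 w 0.0434 F [-9.2  2.1 40.8] T [ 0.41  2.46 -0.02] q [-0.58  0.4   1.82 -0.    0.92 -0.66]
turn 0.02 shift if before turn [-0.3 -0.3  4.6] after turn [-0.3 -0.3  4.6] mm
```

View pics/s28z.png

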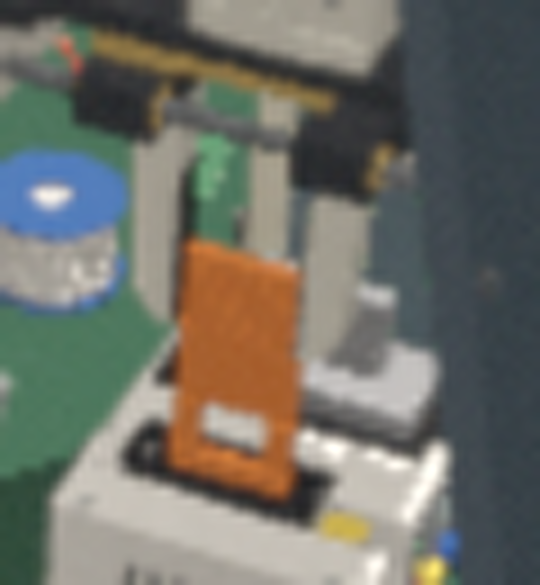

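```bash
python3 -m inch '[[-0.2,0,0,-0.002,0],[-0.2,0,0,-0.0015,0],[-0.2,0,0,0,0]]' 30; python3 -c "
from h import *
hk()";python3 -m inch '[[0.3,0,0,0,0],[0.3,0,0,0,0],[0.3,0,0,0,0],[0.3,0,0,0,0]]'
python3 - <<'E'
from h import *
im=tilt('s29');go(.4556,-.2447,.13,94.8);big(im,'s29z',270,130,330,195,9)
E
```

```text
t: 25.28
ee_pos: [0.4556, -0.2434, 0.1346]
eef_rot: [2.126, 2.312, -0.0]
force: [1.5, -1.4, 1.6]
width: 0.044
xg -197.5 yg 19.3 zg 152.3 Fx_h -1.5 Fy -1.3 Fz 1.6 T [-0.51 -0.86  0.05] w 0.044 t 25.275
t: 25.78
ee_pos: [0.4554, -0.2432, 0.1345]
eef_rot: [-2.126, -2.312, 0.0]
force: [-0.7, -0.0, -0.2]
width: 0.0606
N 113 mean [ 0.4543 -0.241   0.1443] n [-0.081  0.996 -0.036] tilt deg (top to +y if n_z<0) 2.1 yaw 4.7 zrange 0.1238 0.1631
t 25.825 pos [ 0.4554 -0.2432  0.1346] ang 94.79 tilt 0.02 w 0.0602 F [0.9 0.5 0. ] T [-0.05 -0.1  -0.02] q [-0.58  0.4   1.82 -0.    0.93 -0.66]
turn -0.01 shift if before turn [-1.5  0.1  4.6] after turn [-1.5  0.1  4.6] mm
```

View pics/s29z.png

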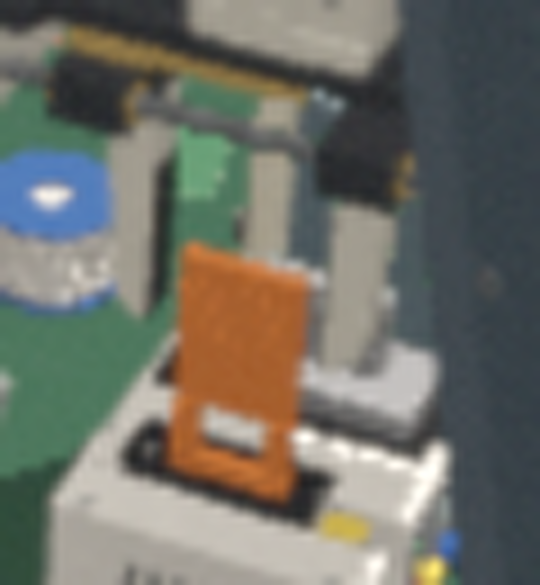

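```bash
python3 -m inch '[[0.3,0,0,-0.02,0],[0.3,0,0,-0.04,0],[0.3,0,0,-0.05,0],[0.3,0,0,-0.05,0],[0.3,0,-0.05,0,0],[0.3,-0.04,-0.04,0,0],[0.3,-0.04,-0.04,0,0],[0.3,-0.04,-0.04,0,0]]'; python3 -m inch '[[0.3,-0.04,-0.04,0,0],[0.3,-0.04,-0.04,0,0],[0.3,0,0,0,0]]'
python3 - <<'E'
from h import *
im=tilt('s30');go(.4556,-.2447,.3,94.8);big(im,'s30z',270,130,330,195,9)
im,d=snap('top','t30');big(im,'t30z',200,150,350,260,5)
E
```

```text
t: 26.82
ee_pos: [0.2947, -0.3781, 0.2949]
eef_rot: [2.126, 2.312, -0.0]
force: [0.7, -0.6, 0.5]
width: 0.0607
t: 27.2
ee_pos: [0.2208, -0.4653, 0.2942]
eef_rot: [-2.131, -2.308, 0.0]
force: [-0.1, 0.4, -0.2]
width: 0.0609
N 100 mean [ 0.4537 -0.2412  0.1441] n [-0.103  0.994 -0.047] tilt deg (top to +y if n_z<0) 2.7 yaw 5.9 zrange 0.1245 0.1635
t 27.25 pos [ 0.222  -0.464   0.2943] ang 94.63 tilt 0.04 w 0.0605 F [ 1.3 -0.3 -0.2] T [ 0.03 -0.15  0.01] q [-1.22  0.22  1.64  0.    1.28 -1.3 ]
turn -0.17 shift if before turn [199.8 250.5  -5.6] after turn [199.  251.1  -5.6] mm
```

View pics/s30z.png

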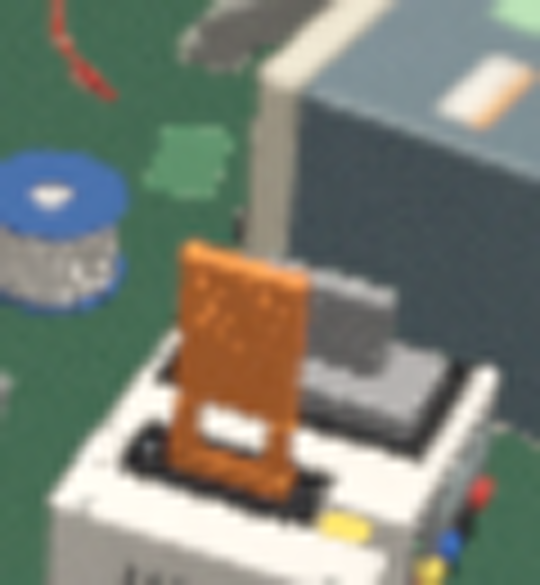

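View pics/t30z.png

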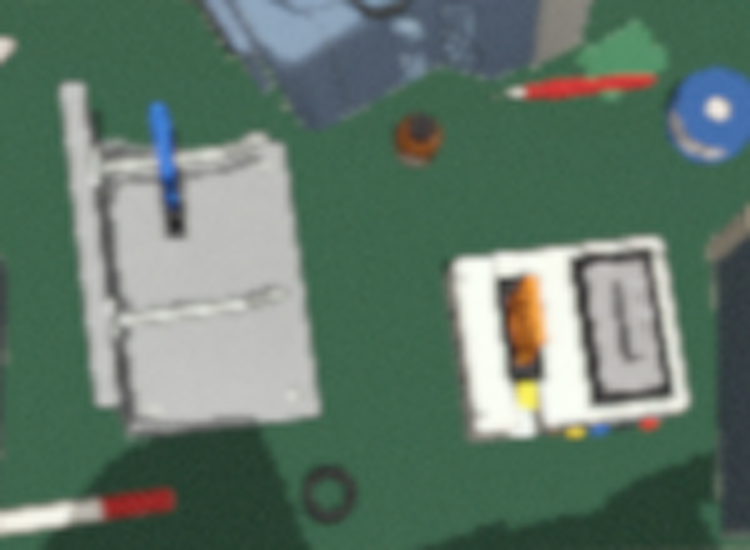

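Run:
```python
from h import *
for f,b in(('scene3',0),('scene4',0),('s24',0),('s26',0),('s27',0),('s28',0),('s29',0),('s30',0),('top0',1),('t30',1)):
    im=cv2.imread(f'pics/{f}.png');hsv=cv2.cvtColor(im,cv2.COLOR_BGR2HSV)
    m=(abs(hsv[...,0].astype(int)-28)<5)&(hsv[...,1]>90)&(hsv[...,2]>110)
    k=np.zeros_like(m)
    if b:k[222:238,296:312]=1
    else:k[180:196,296:316]=1
    v,u=np.nonzero(m&k);w=hsv[v,u,1].astype(float);print(f,len(u),np.average(u,weights=w).round(2) if len(u) else'',np.average(v,weights=w).round(2) if len(u) else'',u.min(),u.max())
a=cv2.imread('pics/top0.png');b=cv2.imread('pics/t30.png')
cv2.imwrite('pics/t30f.png',b)
```

```text
scene3 8 307.96 188.13 306 310
scene4 12 307.92 188.07 306 310
s24 7 307.72 188.14 306 309
s26 10 307.82 188.29 306 310
s27 9 307.14 187.79 305 309
s28 7 307.72 188.15 306 309
s29 8 307.75 188.02 306 309
s30 13 307.99 188.01 306 310
top0 10 305.53 229.51 304 307
t30 21 304.94 228.07 303 307
```

View pics/s30.png

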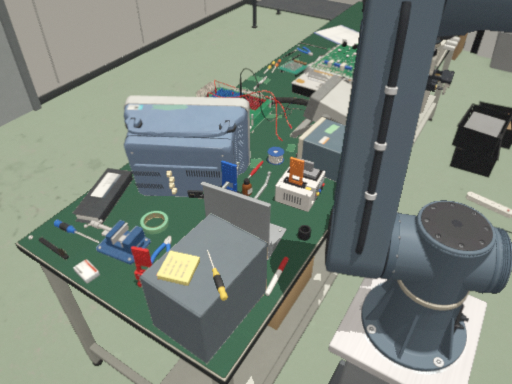

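```bash
python3 -c "
from h import *
print(ctrl.hand_in(), monitor.read_state()['t'])"
```

```text
the job is handed in; nothing more can be done
the job is handed in; nothing more can be done
```

I finished the job and handed it in at about 27.3 s of the 67 s allowed; no verdict was reported.

**What I did**
- **Cover:** I lifted it off the bay and laid it flat, rib up, in the tray.
- **Off the hook:** The moves could not lean the hand, so I held the orange cassette's handle by its narrow edges with a light grip. I swung it to about 27° against the underside of the prong, where the force stayed around 5–6 N. I then tightened the grip and backed it over the barb, with only the cassette's weight showing on the wrist.
- **Into the bay:** I let it swing back nearly upright, pushed it into the bay and let go.

**Last checks**
- **Catch:** The sideways push on the cassette built to about 8 N and dropped as the catch sprang in. The yellow lever moved during the push and returned to its starting position in the image.
- **Fully home:** The cassette bottomed out, and its top measured about 161 mm against the expected 162 mm.
- **Rest of the bench:** The cover lies in the tray, the blue cassette still hangs on its hook, and I saw no bystander moved. The hand is away and touching nothing.

**What was less than ideal**
- The push against the bay floor peaked at about 41 N at the wrist before I eased off. It went through the held cassette, not the gripper's body.
- The cassette slipped about 6 mm down in the fingers while it was straightening.
- It now stands with a lean of about 2°. I put this down to play in the well.

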